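# Put the power banks on the charging domes and shut the laptop

### The arm

A 6-joint arm with a two-finger parallel gripper is mounted at the origin on the work surface. World frame = base frame: x ahead of the robot, y to its left, z up, the work surface at z = 0. Lengths are in m, angles in rad, forces in N, time in s.
With the tool pointing down it reaches from about 0.35 to 0.975 m from the base axis. Payload 4.9 kg.
Tool frame: the origin (TCP) lies on the centre line of the jaws, within the pads' length; the fingertips stand ctrl.tcp_to_tips ahead of it and the grasp point (between the pads) lies 3 mm ahead of it (ctrl.tcp_to_tips is the distance from the TCP to the fingertips, in m); z points along the fingers, y is the direction in which the jaws open and shut (so a half turn about z gives the same grasp; the last joint's range is limited). The gripper opens to 85 mm and grips with 20 to 120 N. Pads are 22 mm wide; open, the fingers measure 114 mm over their backs; the gripper's body (76 mm by 85 mm) begins 54 mm behind the grasp point. The pads swing forward as they close: fully open they stand 13 mm farther back than shut.
Start: joints at [1.074, 0.053, 1.613, -0, 1.476, -0.119], TCP at [0.231, 0.581, 0.253] pointing down, gripper open.
Joint ranges: [-3.01, 3.01], [-1.01, 2.22], [0.06, 2.58], [-1.02, 4.17], [0.09, 2.62], [-3.14, 3.14]. Speed limits (rad/s): [2.57, 2.57, 3.14, 3.14, 3.14, 3.14].

### API

Orientations are given as a rotation vector (axis times angle).
In Python, from station import ctrl, vision gives the robot as it stands.
- The arm moves only by the tool jog_arm, never from a script. Its argument "deltas" is a list of rows, each a list of 7 numbers: the turn, a rotation vector about the tool's x, y, z in rad, then the shift along the tool's x, y, z in cm, then the opening, from 0 (shut) to 1 (fully open). A call has 1 to 12 rows; each row shifts and turns the commanded pose from where the row before left it, along the tool's axes as they then stand; what a row does not reach is not made up. A row lasts 1/12 s, in which the tool goes at most 41.7 mm and 7.16 degrees, less where a joint would pass 70% of its speed; a pose out of reach is approached as far as the arm can. A call with a gripper value outside its range is refused whole. The fingers move at their own pace and stop on an object; "grip_force" is the grip in N (left out, the last holds). Time passes only in rows, so rows that do not move let the fingers close. It gives the time, the measured TCP pose, the force and the opening at its end, in the units of the state.
- ctrl.get_obs(): the state, without advancing time (a new reading comes with each control period).
- vision.get_image(name): name is "side" or "top"; returns (picture, depth): 420x560x3 uint8, red, green, blue; 420x560 float32, m along the optical axis (not along the pixel's ray), 0 where there is no reading.
- vision.calibration(name): a dict with "fx", "fy", "cx", "cy" (pixels), "rvec" (rotation vector, rad) and "tvec" (3), from world to camera coordinates, as OpenCV has them. Camera axes: x right, y down, z forward; pixel columns grow to the right and rows downward; lengths in m; the calibration is good to about 2 mm. A picture is of the moment at which its call begins. calibration takes no time and is no camera call.
- ctrl.finish_job(): hands the job in, once; it reports no verdict.
The state is a dict: "t": time; "q": joint angles; "dq": joint speeds; "effort": joint torques, N m; "tool_pos": TCP position; "tool_rot": TCP orientation; "contact_force": force on the tool from outside, world axes, zero at the start; "wrist_torque": the same for the moment, N m; "opening": finger opening in m.
Only numpy, scipy, OpenCV 4.12 (cv2) and the standard library are available. Lean on these libraries where they do the work, as an engineer would, in place of code of your own. Each camera call takes 0.05 s, during which the arm holds its last target. There are 200 camera calls.

### The job

Clear the power banks off the laptop's keyboard and lay each one flat and centred on a domed charging stand of its own, so that it balances there level and on its own. When all of them are charging, lower the laptop's lid gently until it is fully closed, and leave the other things on the desk where they are.

Things in the scene. Friction and masses are not known exactly. Their poses are not given: they have to be found in the camera images.
- laptop: Silver laptop, fixed to the desk, open, screen towards the robot. Base 220 mm deep (its x) by 340 mm wide (its y); origin at the centre of its underside, x pointing from the front edge to the hinge, z up. The keyboard deck is 18 mm above the desk.
- laptop_lid (a joint): Angle of the laptop's screen lid: 0 = fully closed on the base, 1.57 = upright, 2.0 = stop. A stiff hinge: it stays wherever it is left, and takes about 4 N at the free edge to swing either way. The lid is a slab 7 mm thick, 340 mm wide, reaching 215 mm from the hinge.
- laptop_hinge (a point): Middle of the laptop's hinge line (105 mm from the laptop origin along its x, 19.5 mm above the desk); the hinge line runs along the laptop's y. The screen-side face of the lid lies in the plane through this line.
- lid_edge (a point): Middle of the free edge of the lid (the top edge while it stands open), 215 mm from the hinge line, in the middle of the lid's 7 mm thickness.
- bank1: White power bank, a rounded slab 100 mm long (x) by 46 mm wide (y) by 20 mm thick (z), about 0.2 kg, origin at its middle. Starts flat on the laptop's keyboard, its length roughly along the laptop's x, its neighbours about 85 mm apart. May be absent.
- bank2: White power bank, a rounded slab 100 mm long (x) by 46 mm wide (y) by 20 mm thick (z), about 0.2 kg, origin at its middle. Starts flat on the laptop's keyboard, its length roughly along the laptop's x, its neighbours about 85 mm apart. May be absent.
- bank3: White power bank, a rounded slab 100 mm long (x) by 46 mm wide (y) by 20 mm thick (z), about 0.2 kg, origin at its middle. Starts flat on the laptop's keyboard, its length roughly along the laptop's x, its neighbours about 85 mm apart. May be absent.
- bank4: White power bank, a rounded slab 100 mm long (x) by 46 mm wide (y) by 20 mm thick (z), about 0.2 kg, origin at its middle. Starts flat on the laptop's keyboard, its length roughly along the laptop's x, its neighbours about 85 mm apart. May be absent.
- dome1_top (a point): Highest point of a wooden domed charging stand fixed to the desk: a spherical cap 22 mm high and 118 mm across at the desk, radius of curvature 90 mm, nothing to hold a bank but its balance. Two stand left and two right of the laptop.
- dome2_top (a point): Highest point of a wooden domed charging stand fixed to the desk: a spherical cap 22 mm high and 118 mm across at the desk, radius of curvature 90 mm, nothing to hold a bank but its balance. Two stand left and two right of the laptop.
- dome3_top (a point): Highest point of a wooden domed charging stand fixed to the desk: a spherical cap 22 mm high and 118 mm across at the desk, radius of curvature 90 mm, nothing to hold a bank but its balance. Two stand left and two right of the laptop.
- dome4_top (a point): Highest point of a wooden domed charging stand fixed to the desk: a spherical cap 22 mm high and 118 mm across at the desk, radius of curvature 90 mm, nothing to hold a bank but its balance. Two stand left and two right of the laptop.
- mouse: Grey computer mouse, a bystander, about 85 by 64 mm, 35 mm high. Origin at the centre of its underside.
- mug: White mug, a bystander, 80 mm across, 90 mm high. Origin at the centre of its underside.
- glasses_case: Brown glasses case, a bystander, 160 by 60 by 40 mm. Origin at the centre of its underside.
- phone: Black phone lying flat, a bystander, 150 by 70 by 8 mm. Origin at the centre of its underside.
- drink_can: Drink can, a bystander, 66 mm across, 115 mm high. Origin at the centre of its underside.
- pencup: Dark pen cup, a bystander, 76 mm across, 95 mm high, pens up to 160 mm. Origin at the centre of its underside.
- notebook: Closed brown notebook, a bystander, 150 by 210 by 14 mm. Origin at the centre of its underside.

How it is judged:
By the outcome, as a careful person would: the job done as asked, in the order asked, and still so for the second after the job is handed in, with the robot touching nothing.
Of bank1, bank2, bank3, bank4 only 3 to 4 are there at a start; the rules pass over those that are not, and their reading is None.
At some moment in a run one of bank1, bank2, bank3, bank4 may be knocked a few centimetres aside while the robot is not near it.
Once in a run the grip may slacken for a moment while it holds something.
It also fails if it takes over 210 s, if anything falls off the work surface, if the arm or the gripper's body presses on something with over 40 N, if the wrist force passes 120 N, or if a joint passes its speed limit or range.

## Working session

There is one attempt and no reset: what is moved stays moved. The work goes in short steps, Python scripts to look and compute and a tool call to move; the robot and the scene stay as the last step left them, time stands still between calls to the robot, and variables do not carry over. Pictures are saved under pics/ and viewed, about 12 in all and at most 16, crops included, and the job is handed in when it is done.

Besides the shell and the picture viewer there is one more tool, called after "Request:" as name(argument=value, ...) on one line, values as JSON. jog_arm: Moves the arm, as the interface text tells. Its arguments: {"type":"object","properties":{"deltas":{"type":"array"},"grip_force":{"type":"number"}},"required":["deltas"]}

```bash
ls; mkdir -p pics; python3 - <<'E'
from station import ctrl, vision
import cv2, numpy as np
o=ctrl.get_obs(); print({k:np.round(v,3) for k,v in o.items()}, ctrl.tcp_to_tips)
for n in("top","side"):
    im,d=vision.get_image(n); cv2.imwrite(f"pics/a_{n}.png",im[:,:,::-1]); np.savez(f"a_{n}.npz",im=im,d=d)
    print(n,vision.calibration(n))
E
```

```text
pics
{'t': np.float64(0.0), 'q': array([ 1.074,  0.053,  1.614, -0.   ,  1.476, -0.119]), 'dq': array([0.   , 0.   , 0.001, 0.   , 0.001, 0.001]), 'effort': array([-1.0000e-03, -3.9369e+01, -3.7017e+01, -0.0000e+00,  7.0000e-03,
       -0.0000e+00]), 'tool_pos': array([0.23 , 0.58 , 0.252]), 'tool_rot': array([-5.900e-01, -3.085e+00,  3.000e-03]), 'contact_force': array([-0.298, -0.294, -0.475]), 'wrist_torque': array([ 0.028, -0.037, -0.071]), 'opening': np.float64(0.086)} 0.022
top {'fx': 526.7486702700862, 'fy': 526.7486702700862, 'cx': 277.0730788219406, 'cy': 205.3363200605173, 'rvec': array([ 2.13762593, -2.20266652,  0.09967836]), 'tvec': array([0.00200529, 0.4909706 , 1.82968002])}
side {'fx': 443.5645246883518, 'fy': 443.5645246883518, 'cx': 274.6268794720094, 'cy': 202.3536012087849, 'rvec': array([ 2.13057249, -0.6633075 ,  0.36017204]), 'tvec': array([-0.39221247,  0.22774061,  0.97941018])}
```

View pics/a_top.png

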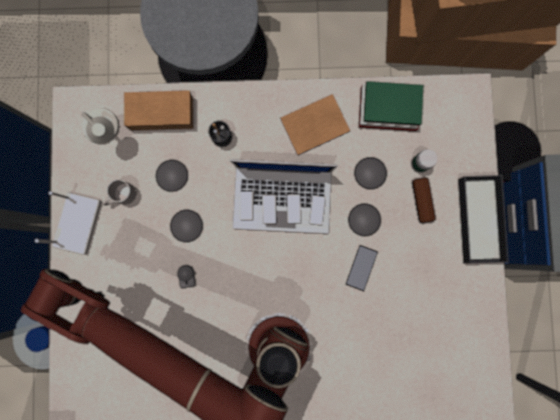

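View pics/a_side.png

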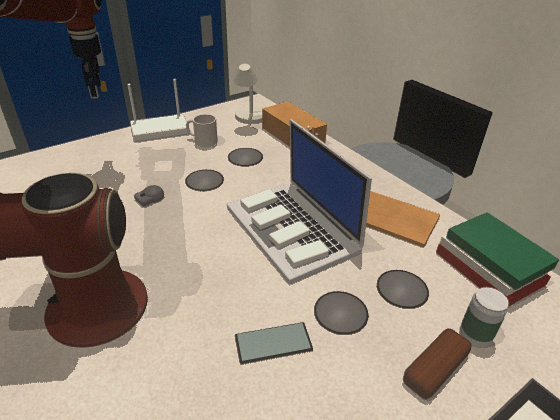

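The top view shows four white banks on the keyboard (around (249..317, 208) px). The domes are at about (172,175), (186,226), (370,172) and (364,219), and the lid is open and leaning slightly back. The side view agrees.

```bash
cat > h.py <<'E'
import numpy as np, cv2
from station import ctrl, vision
def cam(n):
    c=vision.calibration(n); R=cv2.Rodrigues(c["rvec"])[0]
    return c,R,-R.T@c["tvec"]
def plane(n,px,z):
    c,R,C=cam(n); px=np.asarray(px,float).reshape(-1,2)
    r=np.c_[(px[:,0]-c["cx"])/c["fx"],(px[:,1]-c["cy"])/c["fy"],np.ones(len(px))]@R
    return C+r*((z-C[2])/r[:,2])[:,None]
def cloud(n,d):
    v,u=np.mgrid[:d.shape[0],:d.shape[1]]; c,R,C=cam(n)
    r=np.stack([(u-c["cx"])/c["fx"],(v-c["cy"])/c["fy"],np.ones(d.shape)],-1)
    return (r*d[...,None])@R+C
def proj(n,P):
    c=vision.calibration(n); K=np.array([[c["fx"],0,c["cx"]],[0,c["fy"],c["cy"]],[0,0,1]])
    return cv2.projectPoints(np.asarray(P,float).reshape(-1,1,3),c["rvec"],c["tvec"],K,None)[0][:,0]
def blobs(m,lo,hi):
    return [c for c in cv2.findContours(m.astype(np.uint8),cv2.RETR_EXTERNAL,cv2.CHAIN_APPROX_NONE)[0] if lo<cv2.contourArea(c)<hi]
E
python3 - <<'E'
from h import *
for n in("top","side"):
    f=np.load(f"a_{n}.npz"); im,d=f["im"],f["d"]; P=cloud(n,d); hsv=cv2.cvtColor(im,cv2.COLOR_RGB2HSV)
    print(n,"cam",cam(n)[2].round(3),"desk z median",np.median(P[(abs(P[...,2])<.02)&(abs(P[...,0]-.6)<.4)&(abs(P[...,1])<.5)][:,2]).round(4))
    m=(hsv[...,2]<110)&(hsv[...,1]<70)&(P[...,2]<.035)&(P[...,2]>-.02)
    for c in blobs(m,250,4000):
        w=plane(n,c,0)[:,:2].astype(np.float32); e=cv2.fitEllipse(w*1000)
        print(" dark",c.reshape(-1,2).mean(0).round(),"ell mm",np.round(e[0],1),np.round(e[1],1),
          cv2.contourArea(c))
    m=(P[...,2]>.030)&(P[...,2]<.050)&(hsv[...,2]>140)&(hsv[...,1]<60)&(abs(P[...,1])<.3)&(P[...,0]<.75)&(P[...,0]>.4)
    for c in blobs(m,40,3000):
        w=plane(n,c,.038)[:,:2].astype(np.float32); e=cv2.minAreaRect(w*1000)
        print(" bank",c.reshape(-1,2).mean(0).round(),np.round(e[0],1),np.round(e[1],1),round(e[2],1))
        mm=np.zeros(d.shape,np.uint8);cv2.drawContours(mm,[c],-1,1,-1);print("   z",np.median(P[mm>0][:,2]).round(4))
f=np.load("a_top.npz");im=f["im"]
cv2.imwrite("pics/b.png",cv2.resize(im[150:250,150:400,::-1],None,fx=3.2,fy=3.2,interpolation=cv2.INTER_CUBIC))
n="side";f=np.load("a_side.npz");P=cloud(n,f["d"])
m=(P[...,2]>.06)&(P[...,2]<.3)&(abs(P[...,1])<.2)&(P[...,0]>.55)&(P[...,0]<.85);Q=P[m]
print(len(Q),Q.min(0),Q.max(0)); A=np.c_[Q[:,1:],np.ones(len(Q))];print("x=ay+bz+c",np.linalg.lstsq(A,Q[:,0],rcond=None)[0])
top=Q[Q[:,2]>Q[:,2].max()-.012];print(top.mean(0),top.min(0),top.max(0))
E
```

```text
top cam [ 0.313 -0.017  1.868] desk z median 0.0019
 dark [300. 393.] ell mm [-157.5  -72.5] [ 85.1 177.4] 917.0
 dark [240. 353.] ell mm [-19.4 131.3] [ 59.2 146.9] 318.5
 dark [193. 332.] ell mm [ 60.7 307.5] [ 84.  143.8] 484.5
 dark [134. 306.] ell mm [156.5 503.9] [ 69.5 128.3] 434.0
 dark [186. 276.] ell mm [252.6 313.9] [63.  83.9] 324.5
 dark [186. 225.] ell mm [431.2 312.5] [113.3 114.3] 802.5
 dark [364. 220.] ell mm [ 433.7 -320.4] [113.6 113.9] 803.5
 dark [492. 220.] ell mm [ 421.3 -740. ] [129.3 344.6] 268.5
 dark [284. 184.] ell mm [566.9 -49.5] [131.3 314.2] 1489.5
 dark [172. 175.] ell mm [613.1 362.5] [113.5 113.7] 778.0
 dark [370. 173.] ell mm [ 600.3 -349.3] [113.9 114.5] 789.5
 bank [317. 210.] [ 468. -152.] [48.7 99.6] 78.4
   z 0.0383
 bank [294. 209.] [475.  -69.6] [45.3 98. ] 88.2
   z 0.0385
 bank [269. 209.] [477.6  15.8] [41.9 98.1] 88.4
   z 0.0383
 bank [246. 206.] [492.3  95.8] [42.  94.9] 88.6
   z 0.0392
side cam [-0.067 -0.75   0.773] desk z median 0.0003
 dark [529. 408.] ell mm [ 769.1 -525. ] [170.2 471.2] 354.5
 dark [476. 338.] ell mm [ 631.6 -
[... 353 characters left out ...]
636.6 -11.2] [ 18.5 416. ] 337.5
 dark [204. 180.] ell mm [431.9 316. ] [109.2 109.8] 309.5
 dark [245. 157.] ell mm [614.9 365.8] [116.6 117.3] 475.0
 dark [447. 102.] ell mm [1593.7  302. ] [134.5 602.3] 1101.5
 bank [306. 251.] [ 467.  -150.9] [ 46.1 100.9] 81.5
   z 0.0375
 bank [289. 232.] [475.4 -70.1] [45.6 97.6] 89.1
   z 0.0375
 bank [270. 215.] [475.3  15.9] [101.5  46.1] 0.2
   z 0.0374
 bank [258. 198.] [489.1  96. ] [ 47.2 103.5] 88.7
   z 0.0371
4536 [ 0.58745601 -0.19997504  0.06005507] [0.76153414 0.19754823 0.2368037 ]
x=ay+bz+c [ 0.11054384 -0.06253226  0.62189453]
[ 0.60215608 -0.05355225  0.23069872] [ 0.58745601 -0.19931393  0.22480817] [0.62138003 0.13149505 0.2368037 ]
```

View pics/b.png

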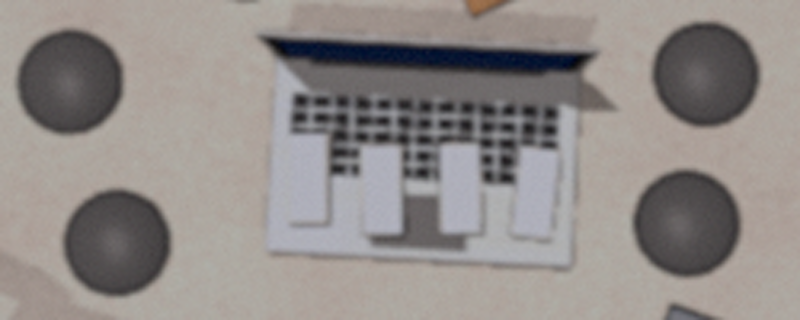

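Four banks found: A(490,96), B(476,16), C(475,-70) and D(467,-151) mm. The domes are LN(431,314), LF(614,364), RN(434,-319) and RF(601,-347). I'll start with A, which goes to LF.

Request:
jog_arm(deltas=[[0, 0, -0.118, 0, 0, 0, 0.7], [0, 0, -0.118, 0, 0, 0, 0.7], [0, 0, -0.118, 0, 0, 0, 0.7], [0, 0, 0, -2, -3.6, 0, 0.7], [0, 0, 0, -2, -3.6, 0, 0.7], [0, 0, 0, -2, -3.6, 0, 0.7], [0, 0, 0, -2, -3.6, 0, 0.7], [0, 0, 0, -2, -3.6, 0, 0.7], [0, 0, 0, -2, -3.6, 0, 0.7], [0, 0, 0, -2, -3.6, 0, 0.7], [0, 0, 0, -2, -3.6, 0, 0.7], [0, 0, 0, -2, -3.6, 0, 0.7]], grip_force=40)

```text
t: 1.1
tool_pos: [0.4029, 0.2508, 0.2529]
tool_rot: [-0.037, -3.141, 0.0]
contact_force: [1.0, 0.3, 0.5]
opening: 0.0599
```

Request:
jog_arm(deltas=[[0, 0, 0, -2, -3.6, 0, 0.7], [0, 0, 0, -2, -3.6, 0, 0.7], [0, 0, 0, -2, -3.6, 1, 0.7], [0, 0, 0, -2, -3.6, 1, 0.7], [0, 0, 0, 0, 0, 0, 0.7], [0, 0, 0, 0, 0, 0, 0.7]])

```text
t: 1.6
tool_pos: [0.4786, 0.1062, 0.2323]
tool_rot: [-0.044, -3.139, -0.0]
contact_force: [-0.1, 0.8, -0.6]
opening: 0.0595
```

```bash
cat >> h.py <<'E'
def go(x=None,y=None,z=None,yaw=None):
    "yaw: world angle of tool y in deg; prints tool-axes cm AFTER the turn, and the turn"
    o=ctrl.get_obs(); R=cv2.Rodrigues(o["tool_rot"])[0]; p=o["tool_pos"]
    cur=np.degrees(np.arctan2(R[1,1],R[0,1])); a=0 if yaw is None else (yaw-cur+90)%180-90
    R2=cv2.Rodrigues(np.array([0,0,np.radians(a)]))[0]@R
    t=np.array([q if q is not None else p[i] for i,q in enumerate((x,y,z))])
    print("t",round(float(o["t"]),2),"p",p.round(4),"yaw",cur.round(2),"tilt",R[:,2].round(3),"open",round(float(o["opening"]),4),"F",o["contact_force"].round(1),"tips",ctrl.tcp_to_tips)
    print(" turn z rad",round(-np.radians(a),3)," shift cm",(R2.T@(t-p)*100).round(2))
def banks():
    for n in("top","side"):
        im,d=vision.get_image(n); P=cloud(n,d); hsv=cv2.cvtColor(im,cv2.COLOR_RGB2HSV)
        m=(P[...,2]>.030)&(P[...,2]<.050)&(hsv[...,2]>140)&(hsv[...,1]<60)&(abs(P[...,1])<.45)&(P[...,0]<.75)&(P[...,0]>.33)
        for c in blobs(m,60,3000):
            w=plane(n,c,.038)[:,:2].astype(np.float32); e=cv2.minAreaRect(w*1000)
            print(n,c.reshape(-1,2).mean(0).round(),np.round(e[0],1),np.round(e[1],1),round(e[2],1))
    return im
E
python3 - <<'E'
from h import *
im=banks(); go(.4905,.096,.15,88.6)
cv2.imwrite("pics/c.png",im[:,:,::-1])
E
```

```text
top [317. 210.] [ 468.3 -152.3] [45.8 98.6] 81.5
top [294. 209.] [475.  -69.7] [45.4 98. ] 88.3
top [269. 203.] [496.8  15.3] [41.9 59.8] 88.4
side [306. 251.] [ 466.8 -151.3] [ 46.2 101.2] 80.8
side [289. 232.] [474.5 -70.2] [45.9 99.5] 89.3
side [276. 213.] [489.3  15.8] [73.5 45.9] 0.2
side [258. 198.] [490.3  95.9] [ 47.2 101.1] 88.7
t 1.7 p [0.4784 0.1083 0.2334] yaw 88.63 tilt [-0.001  0.    -1.   ] open 0.0595 F [-0.6 -0.4  0.3] tips 0.022
 turn z rad 0.0  shift cm [-1.25 -1.2   8.33]
```

Request:
jog_arm(deltas=[[0, 0, 0, -0.6, -0.6, 2, 0.7], [0, 0, 0, -0.6, -0.6, 3, 0.7], [0, 0, 0, 0, 0, 3, 0.7], [0, 0, 0, 0, 0, 3, 0.7], [0, 0, 0, 0, 0, 3, 0.7], [0, 0, 0, 0, 0, 2, 0.7], [0, 0, 0, 0, 0, 1.5, 0.7], [0, 0, 0, 0, 0, 0, 0.7], [0, 0, 0, 0, 0, 0, 0.7]])

```text
t: 2.45
tool_pos: [0.4896, 0.0971, 0.0584]
tool_rot: [-0.034, -3.14, -0.0]
contact_force: [-0.3, -0.6, -0.4]
opening: 0.0602
```

```bash
python3 - <<'E'
from h import *
im=banks(); go(.4905,.096,.044,88.6)
cv2.imwrite("pics/c.png",cv2.resize(im[120:280,180:380,::-1],None,fx=4,fy=3.7,interpolation=cv2.INTER_CUBIC))
print(proj("side",[[.4905,.12,.038],[.4905,.072,.02],[.4905,.096,.056]]))
E
```

```text
top [317. 210.] [ 468.  -152.3] [46.2 99.8] 80.9
top [294. 209.] [475.  -69.7] [45.4 98. ] 88.2
top [270. 199.] [512.5  13.1] [38.5 28.1] 88.3
side [306. 251.] [ 466.8 -151.3] [ 46.2 101.2] 80.8
side [289. 232.] [474.4 -70.2] [45.9 99.5] 89.3
side [275. 215.] [477.1  16.3] [45.8 97.7] 89.5
t 2.55 p [0.4914 0.0967 0.0604] yaw 88.73 tilt [ 0.003  0.    -1.   ] open 0.0596 F [-0.8  0.3 -0.3] tips 0.022
 turn z rad 0.002  shift cm [ 0.09 -0.07  1.64]
[[253.7774185  193.97480624]
 [263.14454366 207.45037327]
 [258.39963548 192.87367872]]
```

View pics/c.png

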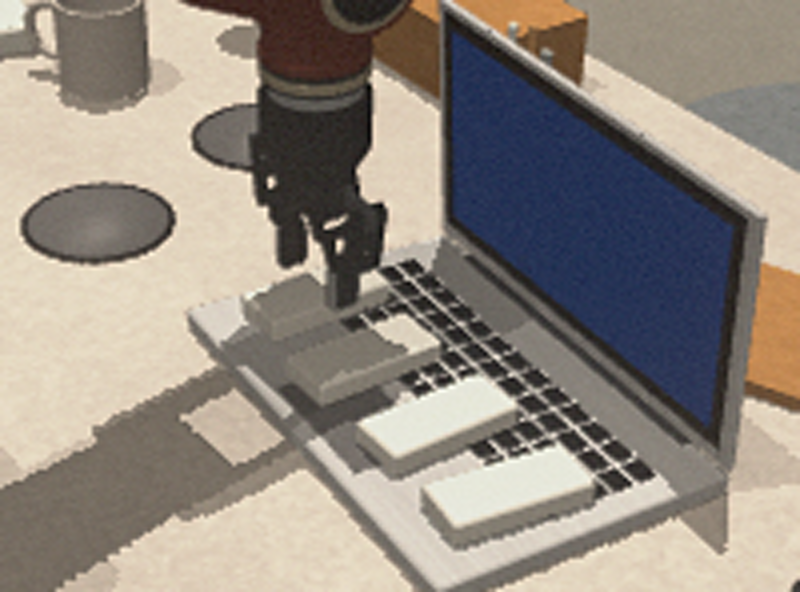

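The near fingertip at crop (340,303) is roughly 16 mm ahead of the TCP at this opening, and the jaws straddle bank A.

Request:
jog_arm(deltas=[[0, 0, 0, 0, 0, 0.9, 0.7], [0, 0, 0, 0, 0, 0.8, 0.7], [0, 0, 0, 0, 0, 0, 0.6], [0, 0, 0, 0, 0, 0, 0.5], [0, 0, 0, 0, 0, 0, 0.4], [0, 0, 0, 0, 0, 0, 0.3], [0, 0, 0, 0, 0, 0, 0.3], [0, 0, 0, 0, 0, 0, 0.3], [0, 0, 0, 0, 0, 0, 0.3]], grip_force=40)

```text
t: 3.3
tool_pos: [0.4902, 0.0957, 0.0415]
tool_rot: [-0.037, -3.141, 0.0]
contact_force: [0.4, -0.3, -2.7]
opening: 0.045
```

```bash
python3 - <<'E'
from h import *
go(.4905,.096,.15,88.6)
E
```

```text
t 3.3 p [0.4902 0.0957 0.0415] yaw 88.63 tilt [-0. -0. -1.] open 0.045 F [ 0.4 -0.3 -2.7] tips 0.022
 turn z rad 0.001  shift cm [ -0.02   0.03 -10.85]
```

Request:
jog_arm(deltas=[[0, 0, 0, 0, 0, -1, 0.3], [0, 0, 0, 0, 0, -2, 0.3], [0, 0, 0, 0, 0, -3, 0.3], [0, 0, 0, 0, 0, -3, 0.3], [0, 0, 0, 0, 2, 0, 0.3], [0, 0, 0, 0, 3, 0, 0.3], [0, 0, 0, 0, 3, 0, 0.3], [0, 0, 0, 0, 3, 0, 0.3], [0, 0, 0, 0, 3, 0, 0.3], [0, 0, 0, 0, 3, 0, 0.3], [0, 0, 0, 0, 3, 0, 0.3], [0, 0, 0, 0, 3, 0, 0.3]])

```text
t: 4.3
tool_pos: [0.4957, 0.3273, 0.1324]
tool_rot: [0.037, 3.141, 0.0]
contact_force: [1.3, 0.1, -2.6]
opening: 0.0452
```

Request:
jog_arm(deltas=[[0, 0, 0, -2, 2, 0, 0.3], [0, 0, 0, -3, 1, 0, 0.3], [0, 0, 0, -3, 0, 0, 0.3], [0, 0, 0, -3, 0, 0, 0.3], [0, 0, 0, -1, 0, 0, 0.3], [0, 0, 0, 0, 0, 0, 0.3], [0, 0, 0, 0, 0, 0, 0.3], [0, 0, 0, 0, 0, 0, 0.3]])

```text
t: 4.97
tool_pos: [0.6154, 0.3528, 0.1315]
tool_rot: [-0.037, -3.14, 0.0]
contact_force: [-0.1, 0.6, -3.3]
opening: 0.0452
```

```bash
python3 - <<'E'
from h import *
im,d=vision.get_image("side"); go(.6140,.3642,.07,88.6)
cv2.imwrite("pics/d.png",cv2.resize(im[90:230,150:330,::-1],None,fx=4.4,fy=4.2,interpolation=cv2.INTER_CUBIC))
print(proj("side",[[.614,.364,.022]]))
E
```

```text
t 5.02 p [0.6152 0.3529 0.1315] yaw 88.67 tilt [-0.001 -0.    -1.   ] open 0.0453 F [-0.1 -0.2 -1.5] tips 0.022
 turn z rad 0.001  shift cm [0.14 1.13 6.15]
[[245.12704015 151.07300694]]
```

View pics/d.png

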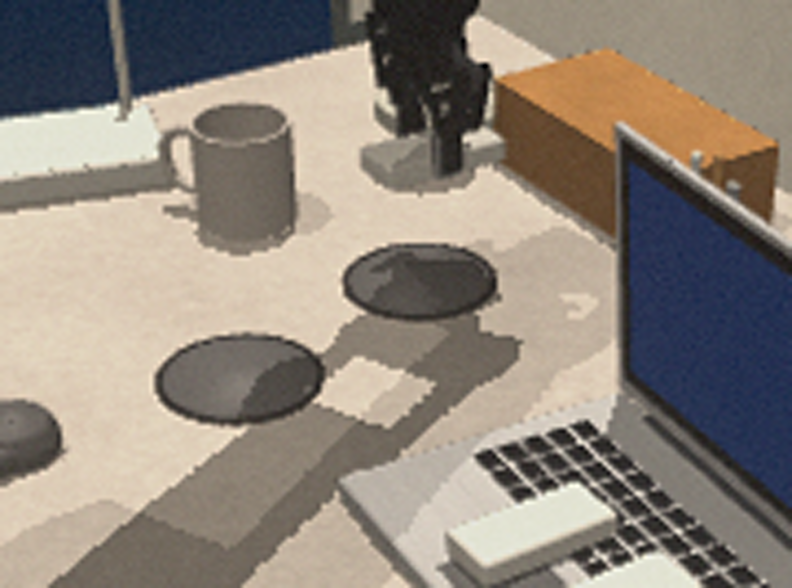

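Bank A is held level at crop (430,160), with dome LF at crop (420,280). I'll lower it close to the dome.

Request:
jog_arm(deltas=[[0, 0, 0, 0.1, 1.1, 1, 0.3], [0, 0, 0, 0, 0, 2, 0.3], [0, 0, 0, 0, 0, 2, 0.3], [0, 0, 0, 0, 0, 1.5, 0.3], [0, 0, 0, 0, 0, 0.9, 0.3], [0, 0, 0, 0, 0, 0.6, 0.3], [0, 0, 0, 0, 0, 0, 0.3], [0, 0, 0, 0, 0, 0, 0.3], [0, 0, 0, 0, 0, 0, 0.3]])

```text
t: 5.77
tool_pos: [0.6167, 0.3643, 0.0531]
tool_rot: [0.038, 3.139, 0.002]
contact_force: [0.1, -0.2, -2.0]
opening: 0.0449
```

```bash
python3 - <<'E'
from h import *
im,d=vision.get_image("side"); go(.6140,.3642,.0455,88.6)
it,dt=vision.get_image("top")
r=lambda a:cv2.resize(a,(400,360),interpolation=cv2.INTER_CUBIC)
cv2.imwrite("pics/e.png",np.hstack([r(im[110:182,205:285,::-1]),r(it[139:211,132:212,::-1])]))
print(proj("side",[[.614,.364,.022]]),proj("top",[[.614,.364,.022]]))
E
```

```text
t 5.82 p [0.6169 0.3643 0.0534] yaw 88.63 tilt [ 0.003  0.001 -1.   ] open 0.0455 F [-0.1 -0.  -1.6] tips 0.022
 turn z rad 0.001  shift cm [ 0.29 -0.02  0.79]
[[245.12704015 151.07300694]] [[169.83682994 174.00209827]]
```

View pics/e.png

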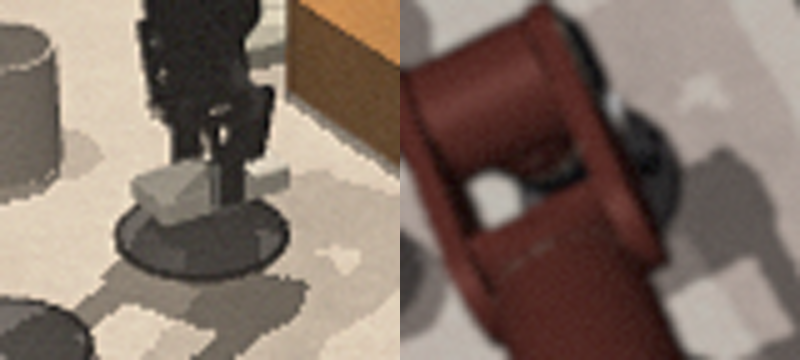

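The side crop shows the bank just above the dome (ends at crop x 132 and 290, dome from 117 to 288), about centred. I'll correct x slightly and descend.

Request:
jog_arm(deltas=[[0, 0, 0, 0.25, 0, 0, 0.3], [0, 0, 0, 0, 0, 0.3, 0.3], [0, 0, 0, 0, 0, 0.1, 0.3], [0, 0, 0, 0, 0, 0, 0.3], [0, 0, 0, 0, 0, 0, 0.3], [0, 0, 0, 0, 0, 0, 0.3]])

```text
t: 6.37
tool_pos: [0.6133, 0.3639, 0.0476]
tool_rot: [-0.037, -3.141, 0.0]
contact_force: [-0.3, -0.1, -2.2]
opening: 0.0451
```

```bash
python3 - <<'E'
from h import *
go(.6140,.3642,.0455,88.6)
E
```

```text
t 6.37 p [0.6133 0.3639 0.0476] yaw 88.64 tilt [-0. -0. -1.] open 0.0451 F [-0.3 -0.1 -2.2] tips 0.022
 turn z rad 0.001  shift cm [-0.07  0.03  0.21]
```

Request:
jog_arm(deltas=[[0, 0, 0, 0, 0, 0.1, 0.3], [0, 0, 0, 0, 0, 0, 0.3], [0, 0, 0, 0, 0, 0, 0.3]])

```text
t: 6.62
tool_pos: [0.6133, 0.3639, 0.0465]
tool_rot: [-0.037, -3.141, 0.0]
contact_force: [0.0, 0.1, -1.9]
opening: 0.0452
```

Request:
jog_arm(deltas=[[0, 0, 0, 0, 0, 0.1, 0.3], [0, 0, 0, 0, 0, 0, 0.3], [0, 0, 0, 0, 0, 0, 0.3]])

```text
t: 6.87
tool_pos: [0.6132, 0.3639, 0.0455]
tool_rot: [-0.037, -3.141, 0.0]
contact_force: [0.4, 0.2, -3.1]
opening: 0.0452
```

Request:
jog_arm(deltas=[[0, 0, 0, 0, 0, 0.1, 0.3], [0, 0, 0, 0, 0, 0, 0.3], [0, 0, 0, 0, 0, 0, 0.3]])

```text
t: 7.12
tool_pos: [0.6135, 0.364, 0.0451]
tool_rot: [0.037, 3.141, 0.0]
contact_force: [-1.0, 0.1, 0.6]
opening: 0.0451
```

Request:
jog_arm(deltas=[[0, 0, 0, 0, 0, 0.1, 0.3], [0, 0, 0, 0, 0, 0, 0.3], [0, 0, 0, 0, 0, 0, 0.3]])

```text
t: 7.37
tool_pos: [0.6136, 0.3641, 0.0451]
tool_rot: [0.037, 3.141, 0.0]
contact_force: [-2.7, -1.6, 4.7]
opening: 0.0449
```

Request:
jog_arm(deltas=[[0, 0, 0, 0, 0, -0.1, 0.3], [0, 0, 0, 0, 0, 0, 0.56], [0, 0, 0, 0, 0, 0, 0.6], [0, 0, 0, 0, 0, 0, 0.65], [0, 0, 0, 0, 0, 0, 0.7], [0, 0, 0, 0, 0, 0, 0.7], [0, 0, 0, 0, 0, -0.5, 0.7], [0, 0, 0, 0, 0, -1, 0.7], [0, 0, 0, 0, 0, -2, 0.7], [0, 0, 0, 0, 0, -3, 0.7], [0, 0, 0, 0, 0, -3, 0.7]])

```text
t: 8.28
tool_pos: [0.6127, 0.3637, 0.1405]
tool_rot: [-0.037, -3.14, 0.001]
contact_force: [0.6, 0.7, 0.3]
opening: 0.0597
```

Request:
jog_arm(deltas=[[0, 0, 0, 3, -0.5, 0, 0.7], [0, 0, 0, 3, -2.5, 0, 0.7], [0, 0, 0, 3, -2.5, 0, 0.7], [0, 0, 0, 2.5, -3, 0, 0.7], [0, 0, 0, 2, -3, 0, 0.7], [0, 0, 0, 1, -3, 0, 0.7], [0, 0, 0, 0, -3, 0, 0.7], [0, 0, 0, 0, 0, 0, 0.7]])

```text
t: 8.95
tool_pos: [0.4636, 0.1891, 0.1405]
tool_rot: [0.042, 3.14, -0.002]
contact_force: [0.3, 0.1, 0.6]
opening: 0.0596
```

```bash
cat >> h.py <<'E'
def look(tag,dome):
    "crop both views around dome; bank top centre vs dome, tilt from depth"
    out=[]
    for n in("side","top"):
        im,d=vision.get_image(n); P=cloud(n,d); hsv=cv2.cvtColor(im,cv2.COLOR_RGB2HSV)
        m=(P[...,2]>.033)&(P[...,2]<.06)&(hsv[...,1]<80)&(np.hypot(P[...,0]-dome[0],P[...,1]-dome[1])<.085)
        for c in blobs(m,40,3000):
            w=plane(n,c,.042)[:,:2].astype(np.float32); e=cv2.minAreaRect(w*1000)
            mm=np.zeros(d.shape,np.uint8); cv2.drawContours(mm,[c],-1,1,-1); mm=cv2.erode(mm,np.ones((3,3)))
            Q=P[mm>0]; k=np.linalg.lstsq(np.c_[Q[:,:2]-Q[:,:2].mean(0),np.ones(len(Q))],Q[:,2],rcond=None)[0]
            print(n,np.round(e[0],1),np.round(e[1],1),round(e[2],1),"slope deg",np.degrees(k[:2]).round(1),"z",k[2].round(4))
        u,v=proj(n,[[*dome,.03]])[0].astype(int)
        out.append(cv2.resize(im[max(v-36,0):v+36,u-40:u+40,::-1],(400,360),interpolation=cv2.INTER_CUBIC))
    cv2.imwrite(f"pics/{tag}.png",np.hstack(out))
E
python3 - <<'E'
from h import *
look("f",(.614,.364)); banks(); go(.4765,.0158,.06,88.8)
E
```

```text
side [637.6 343.6] [75.8 45. ] 53.6 slope deg [-3.2  1.9] z 0.0395
top [616.1 357.5] [45.7 96.5] 89.3 slope deg [ -37.9 -230.6] z 0.0618
top [317. 211.] [ 465.2 -153.5] [ 48.8 105.1] 81.3
top [294. 209.] [475.1 -70.8] [99.3 43.9] 0.5
top [269. 209.] [477.6  17.5] [45.4 98.1] 88.3
top [170. 172.] [618.6 360.1] [42.3 93.1] 89.3
side [306. 251.] [ 467. -151.] [ 46.2 100.9] 81.6
side [289. 232.] [475.4 -70.2] [45.9 97.6] 89.3
side [270. 215.] [475.3  15.9] [101.5  46.1] 0.2
side [253. 145.] [639.4 361.9] [47.1 51.9] 84.3
t 9.15 p [0.4648 0.193  0.1406] yaw 88.64 tilt [ 0.002  0.001 -1.   ] open 0.0602 F [-0.5  0.   0.6] tips 0.022
 turn z rad -0.003  shift cm [ -1.53 -17.7    8.05]
```

View pics/f.png

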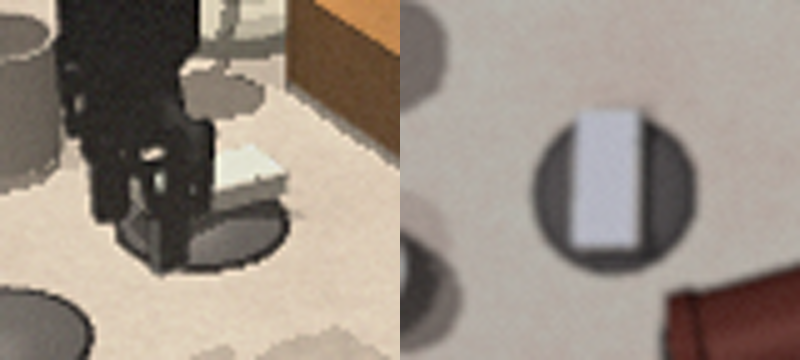

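In the top crop, bank A's centre at about (606,178) against the dome's (614,193) hints at a few mm offset, but the arm blocks the side view. I'll move on above bank B and re-measure.

Request:
jog_arm(deltas=[[0, 0, 0, -0.5, -3.5, 0, 0.7], [0, 0, 0, -0.5, -3.5, 0, 0.7], [0, 0, 0, -0.5, -3.5, 0, 0.7], [0, 0, 0, 0, -3.5, 0, 0.7], [0, 0, 0, 0, -3.5, 0, 0.7], [0, 0, 0, 0, 0, 2, 0.7], [0, 0, 0, 0, 0, 2, 0.7], [0, 0, 0, 0, 0, 0, 0.7]])

```text
t: 9.82
tool_pos: [0.4729, 0.0175, 0.0961]
tool_rot: [-0.038, -3.135, -0.002]
contact_force: [-0.7, 0.1, -0.8]
opening: 0.0595
```

```bash
python3 - <<'E'
from h import *
look("g",(.614,.364)); go(.4765,.0160,.06,88.8)
E
```

```text
side [608.7 351.4] [61.1 98. ] 84.3 slope deg [ -4.8 -34.4] z 0.0465
top [616.1 357.5] [45.7 96.5] 89.3 slope deg [ -35.7 -198.8] z 0.0482
t 9.92 p [0.4749 0.0179 0.0993] yaw 88.7 tilt [-0.002  0.    -1.   ] open 0.0601 F [0.4 0.7 0.7] tips 0.022
 turn z rad -0.002  shift cm [-0.18 -0.18  3.93]
```

View pics/g.png

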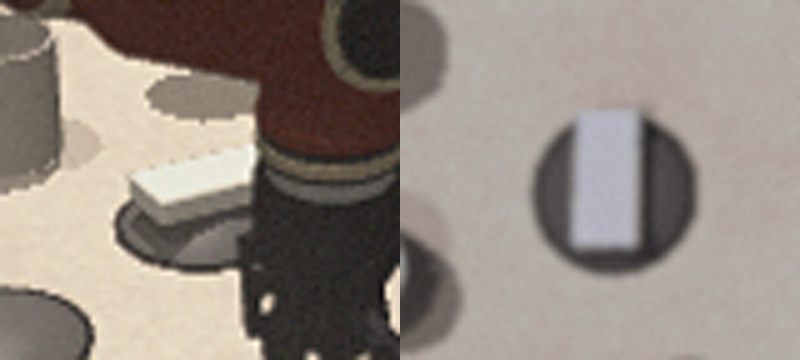

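Top crop geometry puts bank A about 3 mm in +x and 3–5 mm in −y of the dome centre. It is stable, and I'll check its tilt later with a clear view. Next is bank B.

Request:
jog_arm(deltas=[[0, 0, 0, -0.15, -0.15, 0, 0.7], [0, 0, 0, 0, 0, 2, 0.7], [0, 0, 0, 0, 0, 2, 0.7], [0, 0, 0, 0, 0, 1, 0.7], [0, 0, 0, 0, 0, 0.5, 0.7], [0, 0, 0, 0, 0, 0, 0.7], [0, 0, 0, 0, 0, 0, 0.7]])

```text
t: 10.5
tool_pos: [0.4772, 0.0157, 0.0455]
tool_rot: [0.037, 3.14, -0.0]
contact_force: [-0.1, 0.0, 1.1]
opening: 0.0594
```

```bash
python3 - <<'E'
from h import *
go(.4765,.0160,.0415,88.8)
E
```

```text
t 10.5 p [0.4772 0.0157 0.0455] yaw 88.66 tilt [ 0.001 -0.    -1.   ] open 0.0594 F [-0.1  0.   1.1] tips 0.022
 turn z rad -0.002  shift cm [0.07 0.02 0.4 ]
```

Request:
jog_arm(deltas=[[0, 0, 0, 0.05, 0, 0.4, 0.65], [0, 0, 0, 0, 0, 0, 0.56], [0, 0, 0, 0, 0, 0, 0.4], [0, 0, 0, 0, 0, 0, 0.3], [0, 0, 0, 0, 0, 0, 0.3], [0, 0, 0, 0, 0, 0, 0.3], [0, 0, 0, 0, 0, 0, 0.3]])

```text
t: 11.08
tool_pos: [0.4768, 0.0156, 0.0416]
tool_rot: [0.038, 3.14, 0.0]
contact_force: [-0.5, 1.2, 5.4]
opening: 0.045
```

Request:
jog_arm(deltas=[[0, 0, 0, 0, 0, -1, 0.3], [0, 0, 0, 0, 0, -2, 0.3], [0, 0, 0, 0, 0, -3, 0.3], [0, 0, 0, 0, 2, -3, 0.3], [0, 0, 0, 0, 3, 0, 0.3], [0, 0, 0, 0, 3, 0, 0.3], [0, 0, 0, 0.5, 3, 0, 0.3], [0, 0, 0, 1, 3, 0, 0.3], [0, 0, 0, 1, 3, 0, 0.3], [0, 0, 0, 1, 3, 0, 0.3], [0, 0, 0, 1, 3, 0, 0.3], [0, 0, 0, 0, 3, 0, 0.3]])

```text
t: 12.08
tool_pos: [0.4345, 0.2774, 0.1295]
tool_rot: [-0.036, -3.138, 0.003]
contact_force: [1.5, -0.7, -3.1]
opening: 0.0452
```

Request:
jog_arm(deltas=[[0, 0, 0, 0, 2, 0, 0.3], [0, 0, 0, 0, 1, 0, 0.3], [0, 0, 0, 0, 0, 0, 0.3], [0, 0, 0, 0, 0, 0, 0.3]])

```text
t: 12.42
tool_pos: [0.4374, 0.306, 0.13]
tool_rot: [-0.036, -3.14, 0.003]
contact_force: [-0.1, -0.2, -3.4]
opening: 0.0447
```

```bash
python3 - <<'E'
from h import *
go(.4315,.3165,.06,88.8)
E
```

```text
t 12.42 p [0.4374 0.306  0.13  ] yaw 88.67 tilt [-0.001 -0.002 -1.   ] open 0.0447 F [-0.1 -0.2 -3.4] tips 0.022
 turn z rad -0.002  shift cm [0.6  1.05 7.  ]
```

Request:
jog_arm(deltas=[[0, 0, 0, 0.6, 1, 1, 0.3], [0, 0, 0, 0, 0, 2, 0.3], [0, 0, 0, 0, 0, 2, 0.3], [0, 0, 0, 0, 0, 1.5, 0.3], [0, 0, 0, 0, 0, 0.8, 0.3], [0, 0, 0, 0, 0, 0.5, 0.3], [0, 0, 0, 0, 0, 0, 0.3], [0, 0, 0, 0, 0, 0, 0.3], [0, 0, 0, 0, 0, 0, 0.3]])

```text
t: 13.17
tool_pos: [0.433, 0.3171, 0.0538]
tool_rot: [0.038, 3.139, 0.002]
contact_force: [0.6, 0.5, -1.5]
opening: 0.0448
```

```bash
python3 - <<'E'
from h import *
im,d=vision.get_image("side"); go(.4315,.3165,.0455,88.8)
it,dt=vision.get_image("top")
u,v=proj("side",[[.4315,.316,.03]])[0].astype(int)
a,b=proj("top",[[.4315,.316,.03]])[0].astype(int)
r=lambda a:cv2.resize(a,(400,360),interpolation=cv2.INTER_CUBIC)
cv2.imwrite("pics/i.png",np.hstack([r(im[v-36:v+36,u-40:u+40,::-1]),r(it[b-36:b+36,a-40:a+40,::-1])]))
E
```

```text
t 13.22 p [0.433  0.3172 0.054 ] yaw 88.63 tilt [ 0.002  0.001 -1.   ] open 0.0449 F [-1.  -0.3 -2.6] tips 0.022
 turn z rad -0.003  shift cm [ 0.15 -0.07  0.85]
```

Request:
jog_arm(deltas=[[0, 0, 0, 0.1, -0.05, 0.4, 0.3], [0, 0, 0, 0, 0, 0.2, 0.3], [0, 0, 0, 0, 0, 0, 0.3], [0, 0, 0, 0, 0, 0, 0.3], [0, 0, 0, 0, 0, 0, 0.3]])

```text
t: 13.68
tool_pos: [0.4311, 0.3163, 0.0466]
tool_rot: [-0.037, -3.141, 0.0]
contact_force: [-0.2, -0.5, -2.2]
opening: 0.0452
```

Request:
jog_arm(deltas=[[0, 0, 0, 0, 0, 0.1, 0.3], [0, 0, 0, 0, 0, 0, 0.3], [0, 0, 0, 0, 0, 0, 0.3]])

```text
t: 13.93
tool_pos: [0.4312, 0.3163, 0.0457]
tool_rot: [-0.037, -3.141, -0.0]
contact_force: [0.0, -0.9, -3.1]
opening: 0.0452
```

Request:
jog_arm(deltas=[[0, 0, 0, 0, 0, 0.1, 0.3], [0, 0, 0, 0, 0, 0, 0.3], [0, 0, 0, 0, 0, 0, 0.3]])

```text
t: 14.18
tool_pos: [0.4313, 0.3164, 0.0455]
tool_rot: [-0.037, -3.141, 0.0]
contact_force: [-2.6, -1.9, 5.6]
opening: 0.0449
```

Request:
jog_arm(deltas=[[0, 0, 0, 0, 0, -0.1, 0.3], [0, 0, 0, 0, 0, 0, 0.3], [0, 0, 0, 0, 0, 0, 0.56], [0, 0, 0, 0, 0, 0, 0.6], [0, 0, 0, 0, 0, 0, 0.65], [0, 0, 0, 0, 0, 0, 0.7], [0, 0, 0, 0, 0, 0, 0.7], [0, 0, 0, 0, 0, -0.5, 0.7], [0, 0, 0, 0, 0, -1, 0.7], [0, 0, 0, 0, 0, -2, 0.7], [0, 0, 0, 0, 0, -3, 0.7], [0, 0, 0, 0, 0, -3, 0.7]])

```text
t: 15.18
tool_pos: [0.4306, 0.316, 0.1418]
tool_rot: [-0.037, -3.14, 0.001]
contact_force: [0.0, 0.5, 0.1]
opening: 0.0595
```

Request:
jog_arm(deltas=[[0, 0, 0, 0, -2.5, 0, 0.7], [0, 0, 0, 0, -3.5, 0, 0.7], [0, 0, 0, 0, -3.5, 0, 0.7], [0, 0, 0, 0, -3.5, 0, 0.7], [0, 0, 0, 0, -3.5, 0, 0.7], [0, 0, 0, 0, -3.5, 0, 0.7], [0, 0, 0, -0.5, -3.5, 0, 0.7], [0, 0, 0, -1, -3.5, 0, 0.7], [0, 0, 0, -1, -3.5, 0, 0.7], [0, 0, 0, -1, -3.5, 0, 0.7], [0, 0, 0, -0.5, -3, 0, 0.7], [0, 0, 0, 0, 0, 0, 0.7]])

```text
t: 16.18
tool_pos: [0.4635, -0.0591, 0.1425]
tool_rot: [0.046, 3.139, -0.004]
contact_force: [0.6, 0.9, 0.7]
opening: 0.06
```

```bash
cat >> h.py <<'E'
def bank(dome,n="top",zt=.042):
    "bank top-face on a dome: centre (plane zt), robust plane slope"
    im,d=vision.get_image(n); P=cloud(n,d); hsv=cv2.cvtColor(im,cv2.COLOR_RGB2HSV)
    near=np.hypot(P[...,0]-dome[0],P[...,1]-dome[1])<.08
    m=near&(hsv[...,2]>(150 if n=="top" else 185))&(P[...,2]>.028)&(P[...,2]<.06)
    for c in blobs(m,60,3000):
        w=plane(n,c,zt)[:,:2].astype(np.float32); e=cv2.minAreaRect(w*1000)
        mm=np.zeros(d.shape,np.uint8); cv2.drawContours(mm,[c],-1,1,-1); Q=P[(cv2.erode(mm,np.ones((3,3)))>0)&m]
        k=0;A=np.c_[Q[:,:2]-Q[:,:2].mean(0),np.ones(len(Q))]; g=np.ones(len(Q),bool)
        for _ in range(5):
            k=np.linalg.lstsq(A[g],Q[g,2],rcond=None)[0]; r=Q[:,2]-A@k; g=abs(r)<2*r[g].std()+1e-4
        print(n,np.round(e[0],1),np.round(e[1],1),round(e[2],1),"slope deg x,y",np.degrees(k[:2]).round(1),"z",k[2].round(4),"n",g.sum(),"std",r[g].std().round(4))
    return im
E
python3 - <<'E'
from h import *
go(.475,-.070,.06,88.8)
for p in((.614,.366),(.4315,.3165)):
    for n in("top","side"): im=bank(p,n)
E
```

```text
t 16.18 p [ 0.4635 -0.0591  0.1425] yaw 88.33 tilt [ 0.003 -0.003 -1.   ] open 0.06 F [0.6 0.9 0.7] tips 0.022
 turn z rad -0.008  shift cm [-1.15 -1.04  8.25]
top [618.  359.9] [41.9 92.2] 88.2 slope deg x,y [-3.  -1.6] z 0.0422 n 227 std 0.0041
side [615.2 358.8] [45.2 92.7] 84.3 slope deg x,y [-3.6 -1.5] z 0.0417 n 103 std 0.0012
top [432.1 313.1] [42.  93.9] 88.3 slope deg x,y [-1.4 -3.1] z 0.0412 n 220 std 0.0032
side [430.2 312.1] [44.3 99.4] 86.6 slope deg x,y [-0.8 -1.3] z 0.0414 n 138 std 0.0009
```

```bash
python3 - <<'E'
from h import *
def fit(Q):
    A=np.c_[Q[:,:2]-Q[:,:2].mean(0),np.ones(len(Q))]; g=np.ones(len(Q),bool)
    for _ in range(6):
        k=np.linalg.lstsq(A[g],Q[g,2],rcond=None)[0]; r=Q[:,2]-A@k; g=abs(r)<2.2*r[g].std()+1e-4
    return np.degrees(k[:2]).round(2),k[2].round(4),g.sum(),r[g].std().round(4)
for n in("top","side"):
    Ps=[];
    for i in range(5):
        im,d=vision.get_image(n); Ps.append(cloud(n,d))
    P=np.median(Ps,0); hsv=cv2.cvtColor(im,cv2.COLOR_RGB2HSV)
    for nm,p in dict(LF=(.614,.365),LN=(.4315,.3165),RN=(.434,-.319),RF=(.601,-.348)).items():
        r=np.hypot(P[...,0]-p[0],P[...,1]-p[1])
        print(n,nm,"desk",fit(P[(r>.068)&(r<.12)&(abs(P[...,2])<.015)]), "dome/bank top",fit(P[(r<.04)&(P[...,2]>.03)]) if nm[0]=="L" else "")
        if nm!="LN" or 1:
            # sphere fit with R=90 to dome points
            m=(r<.057)&(P[...,2]>.003)&(P[...,2]<.03)&(hsv[...,2]<130)
            Q=P[m]
            from scipy.optimize import least_squares
            s=least_squares(lambda v:np.linalg.norm(Q-v,axis=1)-.09,[*p,-.068],loss="soft_l1",f_scale=.002)
            print("   sphere",(s.x*1000).round(1),len(Q))
    for nm,p in dict(C=(.475,-.07),D=(.467,-.151)).items():
        u=P-[*p,.038]; m=(abs(u[...,0])<.042)&(abs(u[...,1])<.017)&(abs(u[...,2])<.008); print(n,nm,fit(P[m]))
E
```

```text
top LF desk (array([-0.02, -0.01]), np.float64(0.0002), np.int64(2262), np.float64(0.0023)) dome/bank top (array([-3.18,  2.57]), np.float64(0.0417), np.int64(268), np.float64(0.0022))
   sphere [612.3 361.8 -67.6] 345
top LN desk (array([ 0.04, -0.1 ]), np.float64(0.0003), np.int64(2315), np.float64(0.0023)) dome/bank top (array([-1.6 , -1.15]), np.float64(0.0417), np.int64(292), np.float64(0.0025))
   sphere [429.6 311.5 -67.5] 338
top RN desk (array([-0.03, -0.18]), np.float64(0.0011), np.int64(2261), np.float64(0.0023)) dome/bank top 
   sphere [ 433.  -321.3  -66.9] 769
top RF desk (array([ 0.04, -0.12]), np.float64(0.0012), np.int64(2246), np.float64(0.0023)) dome/bank top 
   sphere [ 599.5 -350.   -66.8] 756
top C (array([17.82,  2.89]), np.float64(0.0391), np.int64(17), np.float64(0.0022))
top D (array([ 0.95, -0.42]), np.float64(0.0389), np.int64(165), np.float64(0.0021))
side LF desk (array([ 0.08, -0.02]), np.float64(-0.0006), np.int64(842), np.float64(0.0008)) dome/bank top (array([-3.03,  2.08]), np.float64(0.0412), np.int64(148), np.float64(0.0008))
   sphere [613.4 365.3 -68.1] 278
side LN desk (array([ 0.02, -0.05]), np.float64(-0.0007), np.int64(1556), np.float64(0.0008)) dome/bank top (array([-1.17,  0.44]), np.float64(0.0411), np.int64(188), np.float64(0.0008))
   sphere [431.5 314.7 -68.4] 295
side RN desk (array([ 0.01, -0.04]), np.float64(-0.0002), np.int64(4566), np.float64(0.0007)) dome/bank top 
   sphere [ 434.  -317.5  -68.2] 1376
side RF desk (array([ 0.04, -0.03]), np.float64(-0.0001), np.int64(4045), np.float64(0.0007)) dome/bank top 
   sphere [ 600.2 -346.3  -68.2] 1164
side C (array([ 0.27, -0.12]), np.float64(0.0376), np.int64(271), np.float64(0.0006))
side D (array([0.16, 0.66]), np.float64(0.0377), np.int64(318), np.float64(0.0007))
```

Side-view depth slopes are reliable here (desk ≈0°). LF is tilted (−3.0, +2.1)°, about 4 mm and 3 mm off, so I'll mend it later. LN is tilted (−1.2, +0.4)°, which is good. The correction to apply is about −2 mm in x at the domes. Next is bank C.

Request:
jog_arm(deltas=[[0, 0, -0.008, -1.1, -1, 1, 0.7], [0, 0, 0, 0, 0, 2.5, 0.7], [0, 0, 0, 0, 0, 2.5, 0.7], [0, 0, 0, 0, 0, 1.5, 0.7], [0, 0, 0, 0, 0, 1, 0.7], [0, 0, 0, 0, 0, 0.5, 0.7], [0, 0, 0, 0, 0, 0, 0.7], [0, 0, 0, 0, 0, 0, 0.7], [0, 0, 0, 0, 0, 0, 0.7]])

```text
t: 17.63
tool_pos: [0.4741, -0.0651, 0.052]
tool_rot: [0.025, 3.139, -0.001]
contact_force: [-0.1, -0.1, 0.6]
opening: 0.0598
```

```bash
python3 - <<'E'
from h import *
bank((.475,-.07),"side",.038); go(.475,-.070,.0415,88.8)
E
```

```text
t 17.68 p [ 0.4741 -0.0651  0.052 ] yaw 89.1 tilt [ 0.002 -0.001 -1.   ] open 0.0596 F [-0.9  0.   0.3] tips 0.022
 turn z rad 0.005  shift cm [-0.1  -0.48  1.05]
```

Request:
jog_arm(deltas=[[0, 0, 0, -0.1, -0.5, 0, 0.7], [0, 0, 0, 0, 0, 0.6, 0.7], [0, 0, 0, 0, 0, 0.4, 0.65], [0, 0, 0, 0, 0, 0, 0.65], [0, 0, 0, 0, 0, 0, 0.65]])

```text
t: 18.1
tool_pos: [0.4734, -0.0697, 0.04]
tool_rot: [-0.025, -3.14, -0.001]
contact_force: [-0.1, 0.3, -0.8]
opening: 0.0553
```

```bash
python3 - <<'E'
from h import *
go(.475,-.070,.0415,88.8)
E
```

```text
t 18.1 p [ 0.4734 -0.0697  0.04  ] yaw 89.09 tilt [-0.001  0.    -1.   ] open 0.0553 F [-0.1  0.3 -0.8] tips 0.022
 turn z rad 0.005  shift cm [-0.16 -0.02 -0.15]
```

Request:
jog_arm(deltas=[[0, 0, 0, -0.15, 0, -0.15, 0.65], [0, 0, 0, 0, 0, 0, 0.56], [0, 0, 0, 0, 0, 0, 0.4], [0, 0, 0, 0, 0, 0, 0.3], [0, 0, 0, 0, 0, 0, 0.3], [0, 0, 0, 0, 0, 0, 0.3], [0, 0, 0, 0, 0, 0, 0.3]])

```text
t: 18.68
tool_pos: [0.4762, -0.0699, 0.0428]
tool_rot: [0.025, 3.14, -0.0]
contact_force: [0.8, 1.4, 5.0]
opening: 0.0452
```

Request:
jog_arm(deltas=[[0, 0, 0, 0, 0, -1, 0.3], [0, 0, 0, 0, 0, -2, 0.3], [0, 0, 0, 0, 0, -3, 0.3], [0, 0, 0, 0, -1, -3, 0.3], [0, 0, 0, 0, -3, 0, 0.3], [0, 0, 0, 0.5, -3, 0, 0.3], [0, 0, 0, 1, -3, 0, 0.3], [0, 0, 0, 1, -3, 0, 0.3], [0, 0, 0, 1, -3, 0, 0.3], [0, 0, 0, 0.5, -3, 0, 0.3], [0, 0, 0, 0, -3, 0, 0.3], [0, 0, 0, 0, -2.5, 0, 0.3]])

```text
t: 19.68
tool_pos: [0.43, -0.3156, 0.1313]
tool_rot: [-0.027, -3.139, -0.001]
contact_force: [-0.2, 0.8, -2.2]
opening: 0.0451
```

Request:
jog_arm(deltas=[[0, 0, 0, 0, 0, 0, 0.3], [0, 0, 0, 0, 0, 0, 0.3], [0, 0, 0, 0, 0, 0, 0.3]])

```text
t: 19.93
tool_pos: [0.4308, -0.3133, 0.1312]
tool_rot: [-0.025, -3.14, -0.003]
contact_force: [1.0, 0.3, -2.9]
opening: 0.0447
```

```bash
python3 - <<'E'
from h import *
go(.4325,-.3173,.05,90)
E
```

```text
t 19.93 p [ 0.4308 -0.3133  0.1312] yaw 89.08 tilt [-0.002  0.002 -1.   ] open 0.0447 F [ 1.   0.3 -2.9] tips 0.022
 turn z rad -0.016  shift cm [-0.18 -0.41  8.12]
```

Request:
jog_arm(deltas=[[0, 0, 0, -0.2, -0.4, 1, 0.3], [0, 0, 0, 0, 0, 2, 0.3], [0, 0, 0, 0, 0, 2, 0.3], [0, 0, 0, 0, 0, 1.5, 0.3], [0, 0, 0, 0, 0, 0.8, 0.3], [0, 0, 0, 0, 0, 0.5, 0.3], [0, 0, 0, 0, 0, 0, 0.3], [0, 0, 0, 0, 0, 0, 0.3], [0, 0, 0, 0, 0, 0, 0.3], [0, 0, 0, 0, 0, 0, 0.3]])

```text
t: 20.77
tool_pos: [0.4343, -0.3189, 0.0554]
tool_rot: [0.025, 3.14, -0.003]
contact_force: [-0.2, -0.4, -1.8]
opening: 0.0449
```

```bash
python3 - <<'E'
from h import *
go(.433,-.3173,.0475,88.8)
E
```

```text
t 20.77 p [ 0.4343 -0.3189  0.0554] yaw 89.1 tilt [ 0.002 -0.002 -1.   ] open 0.0449 F [-0.2 -0.4 -1.8] tips 0.022
 turn z rad 0.005  shift cm [0.13 0.16 0.79]
```

Request:
jog_arm(deltas=[[0, 0, 0, 0.1, 0.15, 0.4, 0.3], [0, 0, 0, 0, 0, 0.25, 0.3], [0, 0, 0, 0, 0, 0, 0.3], [0, 0, 0, 0, 0, 0, 0.3], [0, 0, 0, 0, 0, 0, 0.3]])

```text
t: 21.18
tool_pos: [0.4325, -0.3167, 0.0476]
tool_rot: [-0.025, -3.141, -0.0]
contact_force: [-0.0, -0.4, -2.7]
opening: 0.045
```

Request:
jog_arm(deltas=[[0, 0, 0, 0, 0, 0.1, 0.3], [0, 0, 0, 0, 0, 0, 0.3], [0, 0, 0, 0, 0, 0, 0.3]])

```text
t: 21.43
tool_pos: [0.4327, -0.3169, 0.0468]
tool_rot: [0.025, 3.141, -0.001]
contact_force: [0.8, -0.4, -2.2]
opening: 0.0448
```

Request:
jog_arm(deltas=[[0, 0, 0, 0, 0, 0.1, 0.3], [0, 0, 0, 0, 0, 0, 0.3], [0, 0, 0, 0, 0, 0, 0.3]])

```text
t: 21.68
tool_pos: [0.4328, -0.317, 0.0467]
tool_rot: [-0.025, -3.141, 0.0]
contact_force: [-2.0, 2.1, 5.0]
opening: 0.0452
```

Request:
jog_arm(deltas=[[0, 0, 0, 0, 0, -0.1, 0.3], [0, 0, 0, 0, 0, 0, 0.3], [0, 0, 0, 0, 0, 0, 0.56], [0, 0, 0, 0, 0, 0, 0.6], [0, 0, 0, 0, 0, 0, 0.65], [0, 0, 0, 0, 0, 0, 0.7], [0, 0, 0, 0, 0, 0, 0.7], [0, 0, 0, 0, 0, -0.5, 0.7], [0, 0, 0, 0, 0, -1, 0.7], [0, 0, 0, 0, 0, -2, 0.7], [0, 0, 0, 0, 0, -3, 0.7], [0, 0, 0, 0, 0, -2, 0.7]])

```text
t: 22.68
tool_pos: [0.4332, -0.3173, 0.1348]
tool_rot: [0.025, 3.14, -0.003]
contact_force: [-0.2, -0.3, 0.1]
opening: 0.0601
```

Request:
jog_arm(deltas=[[0, 0, 0, 0, 2, 0, 0.7], [0, 0, 0.07, 0, 3, 0, 0.7], [0, 0, 0.07, -1, 3, 0, 0.7], [0, 0, 0, -1, 3, 0, 0.7], [0, 0, 0, -1, 3, 0, 0.7], [0, 0, 0, -1, 2, 0, 0.7], [0, 0, 0, 0, 0, 0, 0.7], [0, 0, 0, 0, 0, 0, 0.7]])

```text
t: 23.35
tool_pos: [0.4886, -0.1628, 0.1327]
tool_rot: [0.241, 3.131, -0.001]
contact_force: [0.1, -0.5, 0.4]
opening: 0.0599
```

```bash
cat >> h.py <<'E'
def fit(Q):
    A=np.c_[Q[:,:2]-Q[:,:2].mean(0),np.ones(len(Q))]; g=np.ones(len(Q),bool)
    for _ in range(6):
        k=np.linalg.lstsq(A[g],Q[g,2],rcond=None)[0]; r=Q[:,2]-A@k; g=abs(r)<2.2*r[g].std()+1e-4
    return np.degrees(k[:2]).round(2),"z",k[2].round(4),g.sum(),r[g].std().round(4)
DOME=dict(LF=(.614,.365),LN=(.4315,.3165),RN=(.434,-.318),RF=(.600,-.346))
def tilts(names):
    ps=[]
    for i in range(4): im,d=vision.get_image("side"); ps.append(cloud("side",d))
    P=np.median(ps,0)
    for k in names:
        p=DOME[k]; r=np.hypot(P[...,0]-p[0],P[...,1]-p[1]); Q=P[(r<.04)&(P[...,2]>.03)&(P[...,2]<.06)]
        if len(Q)>30: print(k,"slope deg x,y",*fit(Q))
        else: print(k,"none",len(Q))
    return im
E
python3 - <<'E'
from h import *
go(.467,-.1512,.06,81); banks(); tilts(DOME)
E
```

```text
t 23.35 p [ 0.4886 -0.1628  0.1327] yaw 81.21 tilt [ 0.001 -0.001 -1.   ] open 0.0599 F [ 0.1 -0.5  0.4] tips 0.022
 turn z rad 0.004  shift cm [2.32 0.81 7.26]
top [184. 225.] [432.3 313.2] [41.9 94.7] 89.2
top [366. 218.] [ 434.2 -320.7] [41.8 94.7] 87.4
top [170. 172.] [618.6 360.1] [42.3 93.1] 89.3
side [340. 303.] [ 431.6 -318.8] [ 50.8 105.4] 89.9
side [296. 252.] [ 441.8 -140.3] [32.6 51.7] 78.4
side [319. 247.] [ 503.7 -157. ] [46.4 25.9] 85.5
side [203. 170.] [430.9 311.7] [103.8  60.3] 0.3
side [244. 147.] [614.3 363.5] [106.4  57.4] 1.8
LF slope deg x,y [-2.94  2.29] z 0.0412 150 0.001
LN slope deg x,y [-1.32  0.56] z 0.0411 191 0.0009
RN slope deg x,y [-0.03 -0.18] z 0.0418 548 0.0007
RF none 0
```

RN is level (0.0, −0.2)°, so relative dome offsets give RF at about (598, −346). Now bank D.

Request:
jog_arm(deltas=[[0, 0, 0, 2.3, 0.8, 0, 0.7], [0, 0, 0, 0, 0, 2.5, 0.7], [0, 0, 0, 0, 0, 2.5, 0.7], [0, 0, 0, 0, 0, 1.5, 0.7], [0, 0, 0, 0, 0, 1, 0.7], [0, 0, 0, 0, 0, 0, 0.7], [0, 0, 0, 0, 0, 0, 0.7], [0, 0, 0, 0, 0, 0, 0.7]])

```text
t: 24.32
tool_pos: [0.4673, -0.1525, 0.0579]
tool_rot: [0.245, 3.13, -0.001]
contact_force: [-0.5, -0.3, -0.4]
opening: 0.0601
```

```bash
python3 - <<'E'
from h import *
go(.4676,-.1515,.0425,81)
E
```

```text
t 24.32 p [ 0.4673 -0.1525  0.0579] yaw 81.05 tilt [ 0.002 -0.001 -1.   ] open 0.0601 F [-0.5 -0.3 -0.4] tips 0.022
 turn z rad 0.001  shift cm [-0.01  0.1   1.54]
```

Request:
jog_arm(deltas=[[0, 0, 0, 0, 0.1, 0.8, 0.7], [0, 0, 0, 0, 0, 0.6, 0.7], [0, 0, 0, 0, 0, 0, 0.65], [0, 0, 0, 0, 0, 0, 0.6], [0, 0, 0, 0, 0, 0, 0.5], [0, 0, 0, 0, 0, 0, 0.4], [0, 0, 0, 0, 0, 0, 0.3], [0, 0, 0, 0, 0, 0, 0.3], [0, 0, 0, 0, 0, 0, 0.3]])

```text
t: 25.07
tool_pos: [0.4667, -0.1509, 0.0427]
tool_rot: [0.244, 3.132, -0.0]
contact_force: [-0.0, -0.4, -0.9]
opening: 0.0449
```

Request:
jog_arm(deltas=[[0, 0, 0, 0, 0, -1, 0.3], [0, 0, 0, 0, 0, -2, 0.3], [0, 0, 0, 0, 0, -3, 0.3], [0, 0, 0, 0, -1, -3, 0.3], [0, 0, -0.07, 0, -3, 0, 0.3], [0, 0, -0.07, 0, -3, 0, 0.3], [0, 0, 0, 0, -3, 0, 0.3], [0, 0, 0, 0, -3, 0, 0.3], [0, 0, 0, 0, -3, 0, 0.3], [0, 0, 0, -3, -3, 0, 0.3], [0, 0, 0, -3, -0.5, 0, 0.3], [0, 0, 0, -3, 0, 0, 0.3]])

```text
t: 26.07
tool_pos: [0.5456, -0.3487, 0.1329]
tool_rot: [-0.031, -3.141, 0.001]
contact_force: [-0.3, 0.1, -2.2]
opening: 0.045
```

Request:
jog_arm(deltas=[[0, 0, 0, -3, 0, 0, 0.3], [0, 0, 0, 0, 0, 0, 0.3], [0, 0, 0, 0, 0, 0, 0.3], [0, 0, 0, 0, 0, 0, 0.3]])

```text
t: 26.4
tool_pos: [0.5747, -0.3463, 0.1323]
tool_rot: [-0.024, -3.14, -0.001]
contact_force: [-0.1, 0.5, -2.5]
opening: 0.0445
```

```bash
python3 - <<'E'
from h import *
go(.5985,-.346,.055,89)
E
```

```text
t 26.4 p [ 0.5747 -0.3463  0.1323] yaw 89.11 tilt [-0.001  0.001 -1.   ] open 0.0445 F [-0.1  0.5 -2.5] tips 0.022
 turn z rad 0.002  shift cm [-2.39  0.07  7.73]
```

Request:
jog_arm(deltas=[[0, 0, 0, -2.3, 0, 1, 0.3], [0, 0, 0, 0, 0, 2, 0.3], [0, 0, 0, 0, 0, 2, 0.3], [0, 0, 0, 0, 0, 1.5, 0.3], [0, 0, 0, 0, 0, 0.8, 0.3], [0, 0, 0, 0, 0, 0.5, 0.3], [0, 0, 0, 0, 0, 0, 0.3], [0, 0, 0, 0, 0, 0, 0.3], [0, 0, 0, 0, 0, 0, 0.3], [0, 0, 0, 0, 0, 0, 0.3]])

```text
t: 27.23
tool_pos: [0.5991, -0.3476, 0.0563]
tool_rot: [0.025, 3.139, -0.002]
contact_force: [0.2, -0.4, -2.2]
opening: 0.0451
```

```bash
python3 - <<'E'
from h import *
go(.5973,-.3458,.0477,89)
E
```

```text
t 27.23 p [ 0.5991 -0.3476  0.0563] yaw 89.09 tilt [ 0.002 -0.002 -1.   ] open 0.0451 F [ 0.2 -0.4 -2.2] tips 0.022
 turn z rad 0.002  shift cm [0.19 0.18 0.86]
```

Request:
jog_arm(deltas=[[0, 0, 0, 0.1, 0.12, 0.5, 0.3], [0, 0, 0, 0, 0, 0.25, 0.3], [0, 0, 0, 0, 0, 0, 0.3], [0, 0, 0, 0, 0, 0, 0.3], [0, 0, 0, 0, 0, 0, 0.3]])

```text
t: 27.65
tool_pos: [0.5973, -0.3456, 0.047]
tool_rot: [-0.025, -3.141, -0.0]
contact_force: [-0.0, 0.2, -3.0]
opening: 0.0451
```

Request:
jog_arm(deltas=[[0, 0, 0, 0, 0, 0.1, 0.3], [0, 0, 0, 0, 0, 0, 0.3], [0, 0, 0, 0, 0, 0, 0.3]])

```text
t: 27.9
tool_pos: [0.5975, -0.3458, 0.0466]
tool_rot: [0.025, 3.141, -0.0]
contact_force: [-1.0, 1.2, 1.3]
opening: 0.045
```

Request:
jog_arm(deltas=[[0, 0, 0, 0, 0, 0.05, 0.3], [0, 0, 0, 0, 0, 0, 0.3], [0, 0, 0, 0, 0, 0, 0.3]])

```text
t: 28.15
tool_pos: [0.5975, -0.3459, 0.0466]
tool_rot: [0.025, 3.141, -0.0]
contact_force: [-3.5, 2.9, 5.0]
opening: 0.0448
```

Request:
jog_arm(deltas=[[0, 0, 0, 0, 0, -0.1, 0.3], [0, 0, 0, 0, 0, 0, 0.3], [0, 0, 0, 0, 0, 0, 0.56], [0, 0, 0, 0, 0, 0, 0.6], [0, 0, 0, 0, 0, 0, 0.65], [0, 0, 0, 0, 0, 0, 0.7], [0, 0, 0, 0, 0, 0, 0.7], [0, 0, 0, 0, 0, -0.5, 0.7], [0, 0, 0, 0, 0, -1, 0.7], [0, 0, 0, 0, 0, -2, 0.7], [0, 0, 0, 0, 0, -3, 0.7], [0, 0, 0, 0, 0, -3, 0.7]])

```text
t: 29.15
tool_pos: [0.5969, -0.3454, 0.1426]
tool_rot: [-0.025, -3.14, -0.001]
contact_force: [0.5, 0.1, -0.1]
opening: 0.06
```

Request:
jog_arm(deltas=[[0, 0, 0, 2, 0, 0, 0.7], [0, 0, 0, 3, 1, 0, 0.7], [0, 0, 0, 3, 2, 0, 0.7], [0, 0, 0, 3, 2, 0, 0.7], [0, 0, 0, 3, 2, 0, 0.7], [0, 0, 0, 1, 3.5, 0, 0.7], [0, 0, 0, 0, 3.5, 0, 0.7], [0, 0, 0, 0, 3.5, 0, 0.7], [0, 0, 0, 0, 3.5, 0, 0.7], [0, 0, 0, 0, 3.5, 0, 0.7], [0, 0, 0, 0, 3.5, 0, 0.7], [0, 0, 0, 0, 3.5, 0, 0.7]])

```text
t: 30.15
tool_pos: [0.4525, -0.0269, 0.1431]
tool_rot: [0.025, 3.139, -0.001]
contact_force: [1.0, -0.2, -0.3]
opening: 0.0601
```

```bash
python3 - <<'E'
from h import *
tilts(DOME); go(.6094,.364,.14,88.6); bank((.614,.362))
im,d=vision.get_image("side"); cv2.imwrite("pics/k.png",im[:,:,::-1])
E
```

```text
LF slope deg x,y [-2.87  2.58] z 0.0411 150 0.0009
LN slope deg x,y [-1.35  0.74] z 0.0411 190 0.0009
RN slope deg x,y [-0.06  0.01] z 0.0417 534 0.0007
RF slope deg x,y [-0.32  0.66] z 0.0419 442 0.0007
t 30.35 p [ 0.4527 -0.0279  0.1427] yaw 89.23 tilt [ 0.002 -0.001 -1.   ] open 0.0599 F [-0.3 -0.1 -0. ] tips 0.022
 turn z rad 0.011  shift cm [-14.71  39.56   0.26]
top [618.  360.7] [41.5 92.9] 87.2 slope deg x,y [-3.9 -0.5] z 0.0419 n 218 std 0.0037
```

View pics/k.png

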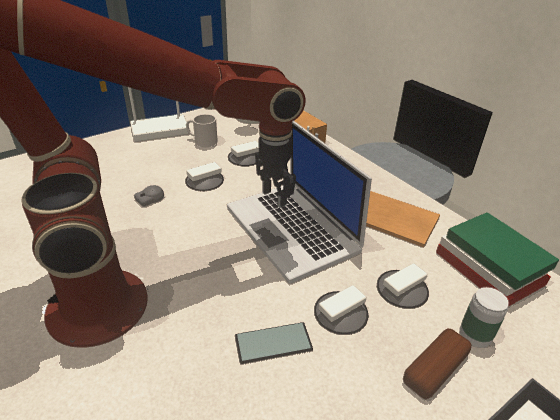

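All four banks sit on stands and the keyboard is clear. LF is tilted 3.8°, the others ≤1.5°. I'll regrasp LF's bank and shift it by (−4, +3.5) mm.

Request:
jog_arm(deltas=[[0, 0, 0, 0, 2.5, 0, 0.7], [0, 0, 0, 0, 3.5, 0, 0.7], [0, 0, 0, 0, 3.5, 0, 0.7], [0, 0, 0, 0, 3.5, 0, 0.7], [0, 0, 0, 0, 3.5, 0, 0.7], [0, 0, 0, 0, 3.5, 0, 0.7], [0, 0, 0, 0, 3.5, 0, 0.7], [0, 0, 0, -1.5, 3.5, 0, 0.7], [0, 0, 0, -2.5, 3, 0, 0.7], [0, 0, 0, -3, 3, 0, 0.7], [0, 0, 0, -3, 3, 0, 0.7], [0, 0, 0, -3, 3, 0, 0.7]])

```text
t: 31.45
tool_pos: [0.5893, 0.3577, 0.1413]
tool_rot: [-0.028, -3.141, 0.001]
contact_force: [1.1, -0.7, 1.8]
opening: 0.0598
```

Request:
jog_arm(deltas=[[0, 0, 0.01, -3, 0, 0, 0.7], [0, 0, 0, 0, 0, 0, 0.7], [0, 0, 0, 0, 0, 0, 0.7], [0, 0, 0, 0, 0, 0, 0.7]])

```text
t: 31.78
tool_pos: [0.6174, 0.3558, 0.141]
tool_rot: [-0.044, -3.14, 0.001]
contact_force: [0.0, -0.1, -0.4]
opening: 0.0596
```

```bash
python3 - <<'E'
from h import *
go(.613,.3636,.06,88.4)
E
```

```text
t 31.78 p [0.6174 0.3558 0.141 ] yaw 88.39 tilt [-0.001 -0.    -1.   ] open 0.0596 F [ 0.  -0.1 -0.4] tips 0.022
 turn z rad -0.0  shift cm [0.45 0.77 8.1 ]
```

Request:
jog_arm(deltas=[[0, 0, 0, 0.5, 0.8, 1, 0.7], [0, 0, 0, 0, 0, 2, 0.7], [0, 0, 0, 0, 0, 2, 0.7], [0, 0, 0, 0, 0, 1.5, 0.7], [0, 0, 0, 0, 0, 1, 0.7], [0, 0, 0, 0, 0, 0.5, 0.7], [0, 0, 0, 0, 0, 0, 0.7], [0, 0, 0, 0, 0, 0, 0.7], [0, 0, 0, 0, 0, 0, 0.7]])

```text
t: 32.53
tool_pos: [0.6129, 0.366, 0.0632]
tool_rot: [0.041, 3.139, 0.002]
contact_force: [0.2, -0.4, 0.7]
opening: 0.0598
```

```bash
python3 - <<'E'
from h import *
go(.613,.3636,.046,88.4)
E
```

```text
t 32.53 p [0.6129 0.366  0.0632] yaw 88.52 tilt [ 0.002  0.001 -1.   ] open 0.0598 F [ 0.2 -0.4  0.7] tips 0.022
 turn z rad 0.002  shift cm [-0.01 -0.24  1.72]
```

Request:
jog_arm(deltas=[[0, 0, 0, -0.1, -0.2, 0.6, 0.7], [0, 0, 0, 0, 0, 0.6, 0.7], [0, 0, 0, 0, 0, 0.3, 0.7], [0, 0, 0, 0, 0, 0, 0.7], [0, 0, 0, 0, 0, 0, 0.7], [0, 0, 0, 0, 0, 0, 0.7]])

```text
t: 33.03
tool_pos: [0.613, 0.3635, 0.0466]
tool_rot: [-0.04, -3.141, 0.0]
contact_force: [-0.3, 0.8, 1.2]
opening: 0.0598
```

Request:
jog_arm(deltas=[[0, 0, 0, 0, 0, 0, 0.65], [0, 0, 0, 0, 0, 0, 0.6], [0, 0, 0, 0, 0, 0, 0.56], [0, 0, 0, 0, 0, 0, 0.5], [0, 0, 0, 0, 0, 0, 0.4], [0, 0, 0, 0, 0, 0, 0.3], [0, 0, 0, 0, 0, 0, 0.3], [0, 0, 0, 0, 0, 0, 0.3]])

```text
t: 33.7
tool_pos: [0.6133, 0.3635, 0.0471]
tool_rot: [0.041, 3.141, -0.0]
contact_force: [-0.3, -0.9, 3.9]
opening: 0.0449
```

```bash
python3 - <<'E'
from h import *
go(.613,.3636,.046,88.4)
E
```

```text
t 33.7 p [0.6133 0.3635 0.0471] yaw 88.52 tilt [ 0.001 -0.    -1.   ] open 0.0449 F [-0.3 -0.9  3.9] tips 0.022
 turn z rad 0.002  shift cm [0.03 0.01 0.11]
```

Request:
jog_arm(deltas=[[0, 0, 0, 0, 0, -0.5, 0.3], [0, 0, 0, 0.4, 0.35, 0, 0.3], [0, 0, 0, 0, 0, 0, 0.3], [0, 0, 0, 0, 0, 0, 0.3], [0, 0, 0, 0, 0, 0, 0.3]])

```text
t: 34.12
tool_pos: [0.6085, 0.3671, 0.0509]
tool_rot: [-0.04, -3.14, 0.001]
contact_force: [-0.3, -0.4, -2.3]
opening: 0.0453
```

Request:
jog_arm(deltas=[[0, 0, 0, 0, 0, 0.3, 0.3], [0, 0, 0, 0, 0, 0, 0.3], [0, 0, 0, 0, 0, 0, 0.3], [0, 0, 0, 0, 0, 0, 0.3]])

```text
t: 34.45
tool_pos: [0.609, 0.367, 0.0484]
tool_rot: [-0.041, -3.141, 0.0]
contact_force: [-0.2, -0.2, -2.5]
opening: 0.045
```

Request:
jog_arm(deltas=[[0, 0, 0, 0, 0, 0.1, 0.3], [0, 0, 0, 0, 0, 0, 0.3], [0, 0, 0, 0, 0, 0, 0.3]])

```text
t: 34.7
tool_pos: [0.6091, 0.3671, 0.0476]
tool_rot: [-0.041, -3.141, -0.0]
contact_force: [-0.9, -0.1, -2.1]
opening: 0.0451
```

Request:
jog_arm(deltas=[[0, 0, 0, 0, 0, 0.1, 0.3], [0, 0, 0, 0, 0, 0, 0.3], [0, 0, 0, 0, 0, 0, 0.3]])

```text
t: 34.95
tool_pos: [0.6094, 0.3672, 0.0474]
tool_rot: [0.04, 3.141, 0.0]
contact_force: [-2.4, -0.5, 1.3]
opening: 0.0448
```

Request:
jog_arm(deltas=[[0, 0, 0, 0, 0, 0.05, 0.3], [0, 0, 0, 0, 0, 0, 0.3], [0, 0, 0, 0, 0, 0, 0.3]])

```text
t: 35.2
tool_pos: [0.6094, 0.3673, 0.0474]
tool_rot: [0.04, 3.141, 0.0]
contact_force: [-3.5, -1.7, 5.5]
opening: 0.0447
```

Request:
jog_arm(deltas=[[0, 0, 0, 0, 0, -0.1, 0.3], [0, 0, 0, 0, 0, 0, 0.3], [0, 0, 0, 0, 0, 0, 0.56], [0, 0, 0, 0, 0, 0, 0.6], [0, 0, 0, 0, 0, 0, 0.65], [0, 0, 0, 0, 0, 0, 0.7], [0, 0, 0, 0, 0, 0, 0.7], [0, 0, 0, 0, 0, -0.5, 0.7], [0, 0, 0, 0, 0, -1, 0.7], [0, 0, 0, 0, 0, -2, 0.7], [0, 0, 0, 0, 0, -3, 0.7], [0, 0, 0, 0, 0, -3, 0.7]])

```text
t: 36.2
tool_pos: [0.6086, 0.3668, 0.1431]
tool_rot: [-0.041, -3.14, 0.001]
contact_force: [0.8, -0.1, 0.0]
opening: 0.0601
```

Request:
jog_arm(deltas=[[0, 0, 0, 2, 0, -3, 0], [0, 0, 0, 3, 0, -3, 0], [0, 0, 0, 3, -1, -3, 0], [0, 0, 0, 3, -2.5, -3, 0], [0, 0, 0, 2, -3, -3, 0], [0, 0, 0, 2, -3, -3, 0], [0, 0, 0, 0, -3.5, 0, 0], [0, 0, 0, 0, -3.5, 0, 0], [0, 0, 0, 0, -3.5, 0, 0], [0, 0, 0, 0, -3.5, 0, 0], [0, 0, 0, 0, -3.5, 0, 0], [0, 0, 0, 0, 0, 0, 0]])

```text
t: 37.2
tool_pos: [0.4633, 0.1073, 0.3104]
tool_rot: [0.05, 3.139, -0.004]
contact_force: [0.1, 0.6, -0.3]
opening: -0.0
```

```bash
python3 - <<'E'
from h import *
im=tilts(DOME); go(.5,.0,.3,90)
# lid: two views. depth cloud plane fit
P=np.median([cloud("side",vision.get_image("side")[1]) for _ in range(3)],0); hsv=cv2.cvtColor(im,cv2.COLOR_RGB2HSV)
m=(P[...,2]>.07)&(P[...,2]<.25)&(P[...,1]>-.20)&(P[...,1]<.16)&(P[...,0]>.56)&(P[...,0]<.68)&(hsv[...,0]>100)&(hsv[...,0]<135)&(hsv[...,1]>100)
Q=P[m]; A=np.c_[Q[:,1:],np.ones(len(Q))]; g=np.ones(len(Q),bool)
for _ in range(5):
    k=np.linalg.lstsq(A[g],Q[g,0],rcond=None)[0]; r=Q[:,0]-A@k; g=abs(r)<2*r[g].std()
print("lid x=ay+bz+c",k.round(4),g.sum(),r[g].std().round(4),"x at z=.0195,y=-.025",k@[-.025,.0195,1], "lid angle deg",90+np.degrees(np.arctan(k[1])))
m2=(P[...,2]>.15)&(P[...,2]<.27)&(abs(P[...,0]-(P[...,1:]@k[:2]+k[2])-.003)<.012)&(P[...,1]>-.22)&(P[...,1]<.18)
print("top z",np.percentile(P[m2][:,2],[95,98,100]),"y",P[m2][:,1].min(),P[m2][:,1].max())
cv2.imwrite("pics/l.png",im[:,:,::-1])
E
```

```text
LF slope deg x,y [-0.56  0.67] z 0.0411 153 0.001
LN slope deg x,y [-1.53  0.21] z 0.0412 190 0.0008
RN slope deg x,y [-0.09  0.19] z 0.0416 544 0.0007
RF slope deg x,y [-0.53  0.45] z 0.0417 449 0.0007
t 37.4 p [0.4634 0.1123 0.3097] yaw 88.54 tilt [ 0.001  0.001 -1.   ] open 0.0001 F [ 0.   0.2 -0.6] tips 0.022
 turn z rad -0.025  shift cm [ -3.66 -11.23   0.97]
lid x=ay+bz+c [ 0.0814 -0.0618  0.6189] 2829 0.0006 x at z=.0195,y=-.025 0.6156787643102946 lid angle deg 86.46149712738644
top z [0.23319568 0.23396006 0.23542287] y -0.20565393474691307 0.13149142648542467
```

LF is now within 0.9° and all banks are within 1.6°. The lid stands at about 86°, with the hinge near x≈0.612 and laptop yaw −4.7°. I'll go over the lid and behind it with the fingers shut.

Request:
jog_arm(deltas=[[0, 0, 0.056, 0, 0, 0, 0], [0, 0, 0, -2, -2, 0, 0], [0, 0, 0, -3.5, -2.4, 0, 0], [0, 0, 0, -3.5, -2.4, 0, 0], [0, 0, 0, -3.5, -2.4, 0, 0], [0, 0, 0, -3.5, -2.4, 0, 0], [0, 0, 0, -3.5, -2.1, 0, 0], [0, 0, 0, 0, 0, 0, 0], [0, 0, 0, 0, 0, 0, 0], [0, 0, 0, 0, 0, 0, 0]])

```text
t: 38.38
tool_pos: [0.6442, -0.0377, 0.3083]
tool_rot: [-0.127, -3.138, -0.001]
contact_force: [-0.2, -0.2, -0.4]
opening: -0.0003
```

```bash
python3 - <<'E'
from h import *
go(.647,-.04,.212,85.35)
E
```

```text
t 38.38 p [ 0.6442 -0.0377  0.3083] yaw 85.38 tilt [-0.001  0.001 -1.   ] open -0.0003 F [-0.2 -0.2 -0.4] tips 0.022
 turn z rad 0.0  shift cm [-0.31 -0.21  9.63]
```

Request:
jog_arm(deltas=[[0, 0, 0, -0.6, -0.2, 0, 0], [0, 0, 0, 0, 0, 2, 0], [0, 0, 0, 0, 0, 2.5, 0], [0, 0, 0, 0, 0, 2.5, 0], [0, 0, 0, 0, 0, 1.5, 0], [0, 0, 0, 0, 0, 0.8, 0], [0, 0, 0, 0, 0, 0, 0], [0, 0, 0, 0, 0, 0, 0], [0, 0, 0, 0, 0, 0, 0]])

```text
t: 39.13
tool_pos: [0.6509, -0.0412, 0.2183]
tool_rot: [0.128, 3.136, -0.001]
contact_force: [0.5, 0.6, -0.4]
opening: -0.0002
```

```bash
cat > lid.py <<'E'
from h import *
import sys
a=np.radians(-4.65);u=np.array([np.cos(a),np.sin(a)]);H=np.array([.612,-.037])
r=.19
o=ctrl.get_obs();p=o["tool_pos"];s=u@(p[:2]-H);print("s,z mm",(s*1000).round(1),(p[2]*1000).round(1),"F",o["contact_force"].round(1))
prev=None
for th in map(float,sys.argv[1:]):
    t=np.radians(th); S=-r*np.cos(t)+.007*np.sin(t)+.011; Z=.0195+r*np.sin(t)+.007*np.cos(t)+.022
    q=prev or (s,p[2]); print(th,"s,z",round(S*1000,1),round(Z*1000,1)," tool x,z cm",round(-(S-q[0])*100,2),round(-(Z-q[1])*100,2)); prev=(S,Z)
E
python3 lid.py 90 85 80 75 70 65 60 55 50 45 40 35 30 25 20 15 10 5 0
python3 - <<'E'
from h import *
im,_=vision.get_image("side"); cv2.imwrite("pics/m.png",cv2.resize(im[60:300,180:460,::-1],None,fx=2.6,fy=2.4))
E
```

```text
s,z mm 39.1 218.3 F [ 0.5  0.6 -0.4]
90.0 s,z 18.0 231.5  tool x,z cm 2.11 -1.32
85.0 s,z 1.4 231.4  tool x,z cm 1.66 0.01
80.0 s,z -15.1 229.8  tool x,z cm 1.65 0.16
75.0 s,z -31.4 226.8  tool x,z cm 1.63 0.3
70.0 s,z -47.4 222.4  tool x,z cm 1.6 0.44
65.0 s,z -63.0 216.7  tool x,z cm 1.55 0.58
60.0 s,z -77.9 209.5  tool x,z cm 1.5 0.71
55.0 s,z -92.2 201.2  tool x,z cm 1.43 0.84
50.0 s,z -105.8 191.5  tool x,z cm 1.35 0.96
45.0 s,z -118.4 180.8  tool x,z cm 1.26 1.07
40.0 s,z -130.0 169.0  tool x,z cm 1.16 1.18
35.0 s,z -140.6 156.2  tool x,z cm 1.06 1.28
30.0 s,z -150.0 142.6  tool x,z cm 0.94 1.37
25.0 s,z -158.2 128.1  tool x,z cm 0.82 1.44
20.0 s,z -165.1 113.1  tool x,z cm 0.69 1.51
15.0 s,z -170.7 97.4  tool x,z cm 0.56 1.56
10.0 s,z -174.9 81.4  tool x,z cm 0.42 1.61
5.0 s,z -177.7 65.0  tool x,z cm 0.28 1.64
0.0 s,z -179.0 48.5  tool x,z cm 0.13 1.65
```

View pics/m.png

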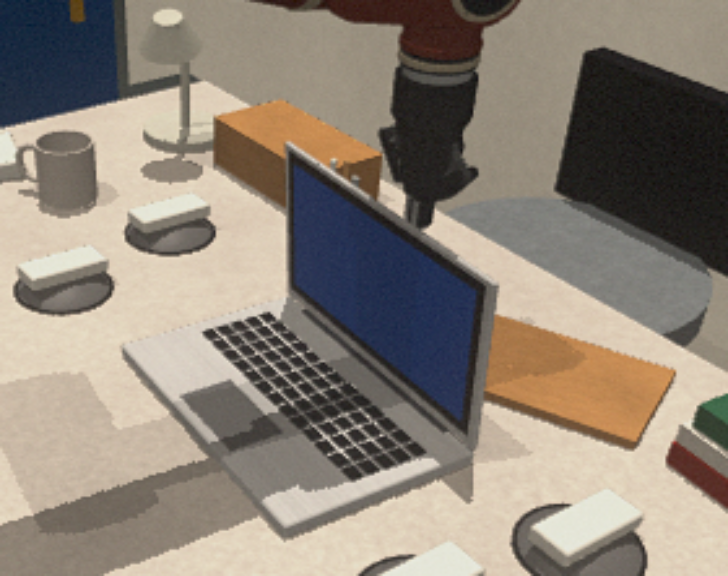

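The fingers are behind the lid, clear of its back face. I'll approach and touch.

Request:
jog_arm(deltas=[[0, 0, 0, 0.8, 0, 0, 0], [0, 0, 0, 0.8, 0, 0, 0], [0, 0, 0, 0.6, 0, -0.2, 0], [0, 0, 0, 0.4, 0, 0, 0], [0, 0, 0, 0.3, 0, 0, 0], [0, 0, 0, 0.3, 0, 0, 0], [0, 0, 0, 0.3, 0, 0, 0], [0, 0, 0, 0, 0, 0, 0], [0, 0, 0, 0, 0, 0, 0]])

```text
t: 39.93
tool_pos: [0.615, -0.0384, 0.2182]
tool_rot: [-0.128, -3.139, 0.0]
contact_force: [1.8, -0.2, 0.5]
opening: 0.0001
```

```bash
sed -i 's/^r=.19/r=.18/' lid.py; python3 lid.py 80 75 70 65 60 55 50 45 40 35 30 25 20 15 10 5 0
```

```text
s,z mm 3.1 218.2 F [ 1.8 -0.2  0.5]
80.0 s,z -13.4 220.0  tool x,z cm 1.65 -0.18
75.0 s,z -28.8 217.2  tool x,z cm 1.55 0.28
70.0 s,z -44.0 213.0  tool x,z cm 1.52 0.41
65.0 s,z -58.7 207.6  tool x,z cm 1.47 0.54
60.0 s,z -72.9 200.9  tool x,z cm 1.42 0.67
55.0 s,z -86.5 193.0  tool x,z cm 1.36 0.79
50.0 s,z -99.3 183.9  tool x,z cm 1.28 0.91
45.0 s,z -111.3 173.7  tool x,z cm 1.2 1.02
40.0 s,z -122.4 162.6  tool x,z cm 1.11 1.12
35.0 s,z -132.4 150.5  tool x,z cm 1.0 1.21
30.0 s,z -141.4 137.6  tool x,z cm 0.9 1.29
25.0 s,z -149.2 123.9  tool x,z cm 0.78 1.36
20.0 s,z -155.8 109.6  tool x,z cm 0.66 1.43
15.0 s,z -161.1 94.8  tool x,z cm 0.53 1.48
10.0 s,z -165.0 79.7  tool x,z cm 0.4 1.52
5.0 s,z -167.7 64.2  tool x,z cm 0.27 1.55
0.0 s,z -169.0 48.5  tool x,z cm 0.13 1.57
```

Request:
jog_arm(deltas=[[0, 0, 0, 0.55, 0, -0.05, 0], [0, 0, 0, 0.55, 0, -0.05, 0], [0, 0, 0, 0.55, 0, -0.05, 0], [0, 0, 0, 0.52, 0, 0.1, 0], [0, 0, 0, 0.52, 0, 0.1, 0], [0, 0, 0, 0.52, 0, 0.1, 0], [0, 0, 0, 0.5, 0, 0.13, 0], [0, 0, 0, 0.5, 0, 0.14, 0], [0, 0, 0, 0.5, 0, 0.14, 0], [0, 0, 0, 0.49, 0, 0.18, 0], [0, 0, 0, 0.49, 0, 0.18, 0], [0, 0, 0, 0.49, 0, 0.18, 0]])

```text
t: 40.93
tool_pos: [0.553, -0.0333, 0.2069]
tool_rot: [0.128, 3.139, -0.0]
contact_force: [2.2, -1.0, -0.2]
opening: 0.0001
```

```bash
python3 lid.py 65 60; python3 - <<'E'
from h import *
im,_=vision.get_image("side"); cv2.imwrite("pics/n.png",cv2.resize(im[60:300,180:460,::-1],None,fx=2.6,fy=2.4))
E
```

```text
s,z mm -59.1 206.9 F [ 2.2 -1.  -0.2]
65.0 s,z -58.7 207.6  tool x,z cm -0.04 -0.07
60.0 s,z -72.9 200.9  tool x,z cm 1.42 0.67
```

View pics/n.png

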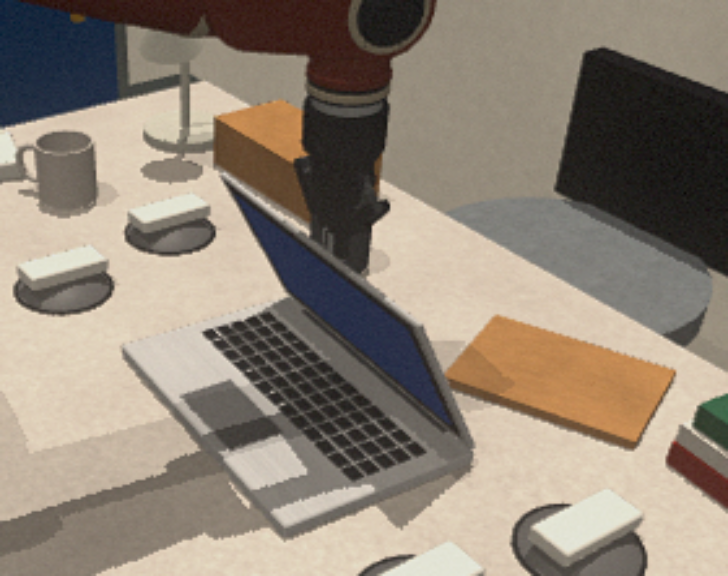

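The lid is following the fingers (now about 63°), and the banks are undisturbed. I'll continue the arc.

Request:
jog_arm(deltas=[[0, 0, 0, 0.47, 0, 0.22, 0], [0, 0, 0, 0.47, 0, 0.22, 0], [0, 0, 0, 0.47, 0, 0.22, 0], [0, 0, 0, 0.45, 0, 0.26, 0], [0, 0, 0, 0.45, 0, 0.26, 0], [0, 0, 0, 0.45, 0, 0.26, 0], [0, 0, 0, 0.43, 0, 0.3, 0], [0, 0, 0, 0.43, 0, 0.3, 0], [0, 0, 0, 0.43, 0, 0.3, 0], [0, 0, 0, 0.4, 0, 0.34, 0], [0, 0, 0, 0.4, 0, 0.34, 0], [0, 0, 0, 0.4, 0, 0.34, 0]])

```text
t: 41.98
tool_pos: [0.5008, -0.029, 0.173]
tool_rot: [0.128, 3.139, 0.0]
contact_force: [1.8, -0.1, 1.5]
opening: -0.0
```

```bash
python3 lid.py 45 40
```

```text
s,z mm -111.5 173.0 F [ 1.8 -0.1  1.5]
45.0 s,z -111.3 173.7  tool x,z cm -0.02 -0.07
40.0 s,z -122.4 162.6  tool x,z cm 1.11 1.12
```

Request:
jog_arm(deltas=[[0, 0, 0, 0.37, 0, 0.37, 0], [0, 0, 0, 0.37, 0, 0.37, 0], [0, 0, 0, 0.37, 0, 0.37, 0], [0, 0, 0, 0.33, 0, 0.4, 0], [0, 0, 0, 0.33, 0, 0.4, 0], [0, 0, 0, 0.33, 0, 0.4, 0], [0, 0, 0, 0.3, 0, 0.43, 0], [0, 0, 0, 0.3, 0, 0.43, 0], [0, 0, 0, 0.3, 0, 0.43, 0], [0, 0, 0, 0.26, 0, 0.45, 0], [0, 0, 0, 0.26, 0, 0.45, 0], [0, 0, 0, 0.26, 0, 0.45, 0]])

```text
t: 42.98
tool_pos: [0.4633, -0.0259, 0.1234]
tool_rot: [0.128, 3.139, -0.0]
contact_force: [0.5, -1.1, 0.4]
opening: 0.0002
```

Request:
jog_arm(deltas=[[0, 0, 0, 0.22, 0, 0.47, 0], [0, 0, 0, 0.22, 0, 0.48, 0], [0, 0, 0, 0.22, 0, 0.48, 0], [0, 0, 0, 0.18, 0, 0.49, 0], [0, 0, 0, 0.18, 0, 0.49, 0], [0, 0, 0, 0.18, 0, 0.49, 0]])

```text
t: 43.48
tool_pos: [0.4514, -0.0249, 0.0944]
tool_rot: [0.128, 3.139, 0.0]
contact_force: [0.9, -0.1, 1.7]
opening: -0.0004
```

```bash
python3 lid.py 15 10 5 0;python3 - <<'E'
from h import *
im,_=vision.get_image("side"); cv2.imwrite("pics/o.png",cv2.resize(im[60:300,180:460,::-1],None,fx=2.6,fy=2.4))
E
```

```text
s,z mm -161.0 94.4 F [ 0.9 -0.1  1.7]
15.0 s,z -161.1 94.8  tool x,z cm 0.0 -0.05
10.0 s,z -165.0 79.7  tool x,z cm 0.4 1.52
5.0 s,z -167.7 64.2  tool x,z cm 0.27 1.55
0.0 s,z -169.0 48.5  tool x,z cm 0.13 1.57
```

View pics/o.png

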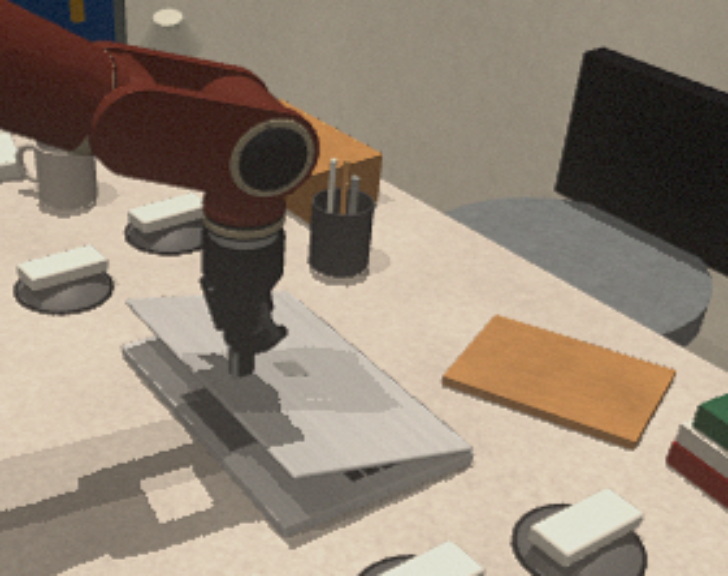

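The lid is about 15° open and the fingers press on its outside. I'll lower it slowly now.

Request:
jog_arm(deltas=[[0, 0, 0, 0.1, 0, 0.38, 0], [0, 0, 0, 0.1, 0, 0.38, 0], [0, 0, 0, 0.1, 0, 0.38, 0], [0, 0, 0, 0.08, 0, 0.38, 0], [0, 0, 0, 0.07, 0, 0.38, 0], [0, 0, 0, 0.07, 0, 0.38, 0], [0, 0, 0, 0.06, 0, 0.38, 0], [0, 0, 0, 0.05, 0, 0.38, 0], [0, 0, 0, 0.03, 0, 0.35, 0], [0, 0, 0, 0.03, 0, 0.3, 0], [0, 0, 0, 0.03, 0, 0.25, 0], [0, 0, 0, 0, 0, 0.15, 0]])

```text
t: 44.53
tool_pos: [0.4442, -0.0243, 0.0536]
tool_rot: [-0.128, -3.139, -0.0]
contact_force: [-0.8, -0.4, 1.2]
opening: 0.0002
```

Request:
jog_arm(deltas=[[0, 0, 0, 0, 0, 0.15, 0], [0, 0, 0, 0, 0, 0.15, 0], [0, 0, 0, 0, 0, 0, 0], [0, 0, 0, 0, 0, 0, 0]])

```text
t: 44.87
tool_pos: [0.4445, -0.0244, 0.0509]
tool_rot: [0.128, 3.139, -0.0]
contact_force: [0.4, -0.3, 1.1]
opening: 0.0001
```

Request:
jog_arm(deltas=[[0, 0, 0, 0, 0, 0.1, 0], [0, 0, 0, 0, 0, 0.1, 0], [0, 0, 0, 0, 0, 0, 0], [0, 0, 0, 0, 0, 0, 0]])

```text
t: 45.2
tool_pos: [0.4444, -0.0244, 0.049]
tool_rot: [0.128, 3.139, -0.0]
contact_force: [0.0, 0.2, -0.6]
opening: 0.0001
```

Request:
jog_arm(deltas=[[0, 0, 0, 0, 0, 0.1, 0], [0, 0, 0, 0, 0, 0, 0], [0, 0, 0, 0, 0, 0, 0]])

```text
t: 45.45
tool_pos: [0.4445, -0.0244, 0.0485]
tool_rot: [-0.128, -3.139, 0.0]
contact_force: [-2.2, 1.0, 5.7]
opening: 0.0003
```

Request:
jog_arm(deltas=[[0, 0, 0, 0, 0, 0.1, 0], [0, 0, 0, 0, 0, 0, 0], [0, 0, 0, 0, 0, 0, 0]])

```text
t: 45.7
tool_pos: [0.4446, -0.0244, 0.0484]
tool_rot: [-0.128, -3.138, 0.0]
contact_force: [-6.3, 1.2, 13.0]
opening: 0.0001
```

The lid is hard shut: z stopped at 48.4 mm and the force rose to 13 N. I'll retreat and check.

Request:
jog_arm(deltas=[[0, 0, 0, 0, 0, -0.3, 0], [0, 0, 0, 0, 0, -1, 0], [0, 0, 0, 0, 0, -2, 0], [0, 0, 0, 0, 0, -3, 0], [0, 0, 0, 0, 0, -3, 0], [0, 0, 0, 0, 0, -3, 0], [0, 0, 0, 0, 0, -3, 0], [0, 0, 0, 0, 0, -3, 0], [0, 0, 0, 0, 0, -3, 0], [0, 0, 0, 0, 0, -2, 0], [0, 0, 0, 0, 0, 0, 0], [0, 0, 0, 0, 0, 0, 0]])

```text
t: 46.7
tool_pos: [0.4449, -0.0245, 0.2815]
tool_rot: [0.128, 3.136, -0.001]
contact_force: [0.0, -0.3, -1.1]
opening: 0.0002
```

```bash
python3 - <<'E'
from h import *
im=tilts(DOME); go()
cv2.imwrite("pics/p.png",im[:,:,::-1])
P=np.median([cloud("side",vision.get_image("side")[1]) for _ in range(3)],0)
a=np.radians(-4.65);u=np.array([np.cos(a),np.sin(a)]);v=np.array([-u[1],u[0]])
w=P[...,:2]-[.612,-.037]; s=w@u; y=w@v
m=(s<-.01)&(s>-.205)&(abs(y)<.15)&(P[...,2]<.08); Q=np.stack([s[m],y[m],P[...,2][m]],1); print("lid top slope, z",*fit(Q))
E
```

```text
LF slope deg x,y [-0.15  0.02] z 0.0411 153 0.001
LN slope deg x,y [-1.35  0.3 ] z 0.0412 186 0.0008
RN slope deg x,y [-0.01  0.08] z 0.0417 542 0.0007
RF slope deg x,y [-0.56 -0.08] z 0.0418 434 0.0006
t 46.9 p [ 0.4435 -0.0242  0.2778] yaw 85.31 tilt [-0.004  0.001 -1.   ] open -0.0001 F [-0.7  0.3  0.1] tips 0.022
 turn z rad -0.0  shift cm [0. 0. 0.]
lid top slope, z [ 0.04 -0.03] z 0.0262 5066 0.0009
```

View pics/p.png

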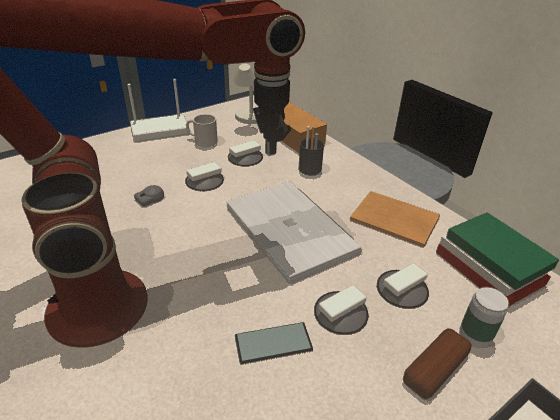

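The lid is flat (0.04°, top at 26 mm, so fully closed). All four banks are balanced within 1.4°, the bystanders are in place and the arm is clear.

```bash
python3 -c "
from station import ctrl
print(ctrl.finish_job())"
```

```text
the job is handed in; nothing more can be done
None
```

All four power banks are off the keyboard, each balanced on its own dome. After that I pushed the lid shut from behind and handed the job in at about 47 s on the robot's clock.

- **Mended placement:** the bank on the far-left dome first sat about 4 mm off and tilted 3.8°. I regripped it and moved it, and it then measured close to level.
- **Banks:** my last side-camera check showed tilts of about 0.2° (far left), 1.4° (near left), 0.1° (near right) and 0.6° (far right).
- **Lid:** its top face measured flat within 0.1° at 26 mm above the desk, which is fully closed. The press that confirmed it was shut reached about 13 N.
- **Surroundings:** in the last picture the other things on the desk looked undisturbed, and the arm was clear of everything.
- **Disagreement:** the two cameras differed by up to about 4 mm on the domes' y positions. I relied on the side-camera depth slopes, which read close to zero on the bare desk.

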